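# Pinwheel carton layer in the paint mixing room

## Task

Take the three cartons off the sloped rack and lay them flat on the plywood slab, so that with the carton already lying there they make a one-layer pinwheel: each carton's end against the side of the next, a square opening left in the middle, the outside about flush with the slab's edges. Set each carton down gently, without dropping it or letting it topple flat; leave the carton already on the slab in its place, and do not disturb the tin, tape roll and pot.

Things in the scene. Friction and masses are not known exactly. Their poses are not given: they have to be found in the camera images.
- slab: Fixed square plywood slab, 174 x 174 mm, top 24 mm above the bench, any yaw. Origin under its centre, x and y along its edges, z up. The pinwheel is 170 mm square with 5 mm gaps and a 60 mm square opening in the middle (a finger fits beside a carton only along the half of its inner side at the opening). The carton already laid belongs at (-30, 57.5) mm in this frame, long side along x
- place1 (a point): Point on the slab where the centre of a lying carton belongs (45 mm above the bench), long side along the slab's y; at (57.5, 30) mm in the slab's frame; axes as the slab's
- place2 (a point): The same for a carton with its long side along the slab's x; at (30, -57.5) mm in the slab's frame
- place3 (a point): The same for a carton with its long side along the slab's y; at (-57.5, -30) mm in the slab's frame
- laid: Brown cardboard carton already lying on the slab, 110 x 55 x 42 mm (along its x, y, z), about 0.22 kg; origin at its centre
- carton1: Closed brown cardboard carton with a pale tape strip and a plain label, 110 x 55 x 42 mm (along its x, y, z), about 0.22 kg; origin at its centre. At the start on the rack: its x points up the slope, y across the rack, z square off the board. The three are alike; any may go to any free place, either end first
- carton2: Closed brown cardboard carton with a pale tape strip and a plain label, 110 x 55 x 42 mm (along its x, y, z), about 0.22 kg; origin at its centre. At the start on the rack: its x points up the slope, y across the rack, z square off the board. The three are alike; any may go to any free place, either end first
- carton3: Closed brown cardboard carton with a pale tape strip and a plain label, 110 x 55 x 42 mm (along its x, y, z), about 0.22 kg; origin at its centre. At the start on the rack: its x points up the slope, y across the rack, z square off the board. The three are alike; any may go to any free place, either end first
- rack: Fixed grey sloped rack, board 140 mm deep and 244 mm wide, dipping 30 degrees towards its front (-x) with a lip 16 mm high and 6 mm thick at the low edge; no side walls. Origin at bench level under its centre, x to the back, y across; the board's middle is 65 mm up. The three cartons lie side by side on it, about 30 mm apart, lower ends on the lip
- tin: Bystander: closed metal tin, 84 mm across, about 100 mm high; origin under its centre
- tape: Bystander: masking tape roll lying flat, 96 mm across, 25 mm high; origin under its centre
- pot: Bystander: white plastic mixing pot, 80 mm across, 70 mm high; origin under its centre
Not all that is in view belongs to the job. What is shaped like the carton3 but green or pink is not meant.

How it is judged:
By the outcome, as a careful person would: the job done as asked, in the order asked, and still so for the second after the job is handed in, with the robot touching nothing.
It also fails if it takes over 72 s, if anything falls off the work surface, if the arm or the gripper's body presses on something with over 40 N, if the wrist force passes 120 N, or if a joint passes its speed limit or range.

## Robot

A 6-joint arm with a two-finger parallel gripper is mounted at the origin on the work surface. World frame = base frame: x ahead of the robot, y to its left, z up, the work surface at z = 0. Lengths are in mm, angles in rad, forces in N, time in s.
With the tool pointing down it reaches from about 350 to 775 mm from the base axis. Payload 7.3 kg.
Tool frame: the origin (TCP) lies on the centre line of the jaws, within the pads' length; the fingertips stand 14 mm ahead of it and the grasp point (between the pads) lies 5 mm behind it; z points along the fingers, y is the line along which they close (so a half turn about z gives the same grasp; the last joint's range is limited). The gripper opens to 92 mm and grips with 3 to 60 N. Pads are 19 mm wide; open, the fingers measure 130 mm over their backs; the gripper's body (75 mm by 190 mm) begins 47 mm behind the grasp point.
Start: joints at [-1.493, 0.342, 1.524, -0, 1.275, -0.146], TCP at [116.538, -511.923, 208.441] pointing down, gripper open.
Joint ranges: [-2.53, 2.53], [-0.77, 2.02], [0.04, 2.7], [-1, 4.14], [0.28, 2.66], [-3.11, 3.11]. Speed limits (rad/s): [2.57, 2.57, 3.14, 3.14, 3.14, 3.14].

## Interface

Orientations are given as [roll, pitch, yaw] about the fixed x, y, z axes, in that order (R = Rz(yaw) Ry(pitch) Rx(roll)).
In Python, from plant import get_obs, capture, bot, spot_in, trace, pinpoint gives the robot as it stands.
- The arm moves only by the tool play_rows, never from a script. Its argument "rows" is a list of rows, each a list of 2 entries, a list of its own where there are three numbers: the shift along the world's x, y, z in units of 3 cm (1.0 is 3 cm), then the turn, a rotation vector about the world's x, y, z in units of 8 degrees (1.0 is 8 degrees). A call has 1 to 12 rows; each row shifts and turns the commanded pose from where the row before left it; what a row does not reach is not made up. A row lasts 1/8 s, in which the tool goes at most 62.5 mm and 10.7 degrees, less where a joint would pass 70% of its speed; a pose out of reach is approached as far as the arm can. A call with a number of a shift or a turn outside -1 to 1 is refused whole. A call with a gripper value outside its range is refused whole. "hand" is the opening, from -1 (shut) to 1 (fully open), set as the call begins (left out, the last holds). The fingers move at their own pace and stop on an object; the grip force is fixed at half the most. Time passes only in rows, so rows that do not move let the fingers close. It gives the time, the measured TCP pose, the force, the opening and the grip force at its end, in the units of the state.
- get_obs(): the state, without advancing time (a new reading comes with each control period).
- capture(name): name is "side" or "top" or "wrist"; returns a dict with "frame" (420x560x3 uint8, red, green, blue), "fov_y" (degrees; the focal length in pixels is half the picture's height over the tangent of half this angle, whatever the lens; pixels are square), "cx", "cy" (the principal point, pixels), "dist" ([k1, k2, p1, p2, k3] as OpenCV has them; the pictures are not rectified), "rvec" (rotation vector, rad) and "tvec" (3), from world to camera coordinates, as OpenCV has them; the wrist camera has in their place "hand_eye" (4x4, takes a point from camera to tool coordinates, whose origin is the TCP and whose axes are the flange's). Camera axes: x right, y down, z forward; pixel columns grow to the right and rows downward; lengths in mm; the calibration is good to about 2 mm. A picture is of the moment at which its call begins: read the wrist's pose just before it. There is no depth.
- bot.close_job(): hands the job in; it is judged then, once.
Trained networks look in the newest picture that a camera, given by its name, has taken for a name from the list of things; names that differ only in an ending like _2 or _b are one class to them, and where a whole thing is asked for, a point or a joint stands for the part that bears it (a point fixed in the world has none). Each returns a list of dicts, best first, with "p" (0 to 1); they miss things now and then, are a little off and sometimes report something else, mostly with a low value. They report only what shows in the picture. A call takes as long as a camera call. They do not tell look-alikes from the thing itself.
- spot_in(query, camera): "at" ([row, column] in pixels, amid what is visible of it).
- trace(query, camera): "mask" (420x560 bool, what is visible of it) and "at" ([row, column] in pixels, amid what is visible of it).
- pinpoint(query, camera): "at" ([row, column] in pixels: a listed point, or the origin of a listed thing).
The state is a dict: "time": time; "joint_positions": joint angles; "dq": joint speeds; "tau": joint torques, N m; "tool_pos": TCP position; "tcp_rot": TCP orientation; "contact_force": force on the tool from outside, world axes, zero at the start; "moment": the same for the moment, N m; "grip_width": finger opening in mm; "finger_force": force on a finger pad.
Only numpy, scipy, OpenCV 4.12 (cv2) and the standard library are available. Lean on these libraries where they do the work, as an engineer would, in place of code of your own. Each camera call takes 0.05 s, during which the arm holds its last target. There are 200 camera calls.

## Working session

There is one attempt and no reset: what is moved stays moved. The work goes in short steps, Python scripts to look and compute and a tool call to move; the robot and the scene stay as the last step left them, time stands still between calls to the robot, and variables do not carry over. Pictures are saved under pics/ and viewed, at most 10 in all, crops included, and the job is handed in when it is done.

Besides the shell and the picture viewer there is one more tool, called after "Call:" as a command line: name --argument value ..., lists and objects as JSON in quotes. play_rows: Moves the arm, as the interface text tells. Shifts and turns lie within -1 to 1; 1 stands for 3 cm of shift or 8 degrees of turn. Its arguments: {"type":"object","properties":{"rows":{"type":"array"},"hand":{"type":"number"}},"required":["rows"]}

```bash
mkdir -p pics; ls; python3 - <<'E'
from plant import *
import cv2,numpy as np
o=get_obs();print(o)
ims=[]
for c in ["side","top"]:
    d=capture(c);print(c,{k:(v if not hasattr(v,'tolist') else np.round(v,4).tolist()) for k,v in d.items() if k!='frame'})
    ims.append(d['frame'][:,:,::-1]);cv2.imwrite(f'pics/{c}0.png',d['frame'][:,:,::-1])
    for q in ['slab','laid','carton1','rack','tin','tape','pot','place1']:
        print(q,[(np.round(r['at']).tolist(),round(r['p'],2)) for r in pinpoint(q,c)])
E
```

```text
pics
{'time': 0.0, 'joint_positions': array([-1.49300852e+00,  3.42771547e-01,  1.52501990e+00, -5.88053091e-05,
        1.27537710e+00, -1.45973726e-01]), 'dq': array([ 0.00079199, -0.00081415, -0.00025999, -0.00103468,  0.00249135,
       -0.00038621]), 'tau': array([ 1.43418401e-03, -4.31243527e+01, -2.44214058e+01,  7.17248465e-02,
        5.59552631e-02, -1.12415837e-04]), 'tool_pos': array([ 116.47941488, -511.47121321,  207.71863121]), 'tcp_rot': array([-3.14002533e+00, -1.73591016e-04,  2.23778561e-01]), 'contact_force': array([ 0.30913805,  0.17050773, -0.24878912]), 'moment': array([-0.04027101, -0.03969305,  0.03441392]), 'finger_force': 0.0, 'grip_width': 91.64096966004298}
side {'fov_y': 48.17116067359106, 'cx': 277.99708707789546, 'cy': 211.36228728037884, 'dist': [0.0435, 0.0, 0.0, 0.0, 0.0], 'rvec': [2.3046, -0.086, 0.0296], 'tvec': [-527.4056, 60.3211, 925.597]}
slab []
laid [([170.0, 288.0], 0.62)]
carton1 [([307.0, 146.0], 0.98), ([195.0, 186.0], 0.91), ([330.0, 244.0], 0.78), ([348.0, 398.0], 0.78), ([284.0, 251.0], 0.72), ([244.0, 256.0], 0.58)]
rack [([316.0, 26
[... 182 characters left out ...]
160.0, 250.0], 0.72), ([141.0, 276.0], 0.62)]
top {'fov_y': 44.73055445131238, 'cx': 277.1242970603658, 'cy': 209.40863402274334, 'dist': [-0.0704, 0.0, 0.0, 0.0, 0.0], 'rvec': [2.0881, -2.1324, 0.2252], 'tvec': [15.2551, 540.5667, 1199.706]}
slab [([215.0, 205.0], 0.84)]
laid [([204.0, 226.0], 0.98), ([137.0, 284.0], 0.54)]
carton1 [([155.0, 393.0], 0.93), ([227.0, 331.0], 0.86), ([301.0, 242.0], 0.77), ([238.0, 403.0], 0.63), ([235.0, 365.0], 0.63), ([314.0, 359.0], 0.62)]
rack [([230.0, 362.0], 0.86)]
tin [([138.0, 285.0], 0.65)]
tape [([225.0, 330.0], 0.74), ([127.0, 329.0], 0.6)]
pot [([134.0, 226.0], 0.66)]
place1 [([216.0, 179.0], 0.72), ([184.0, 196.0], 0.72), ([234.0, 209.0], 0.71)]
```

View pics/side0.png

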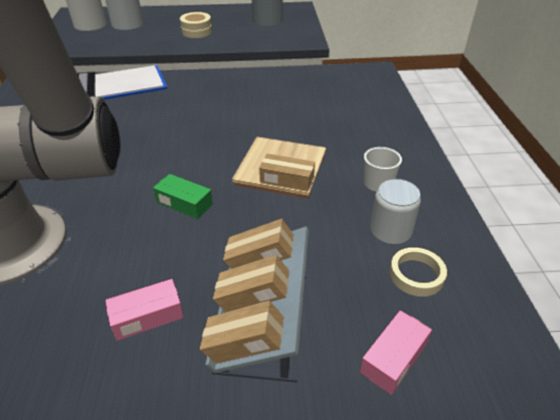

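View pics/top0.png

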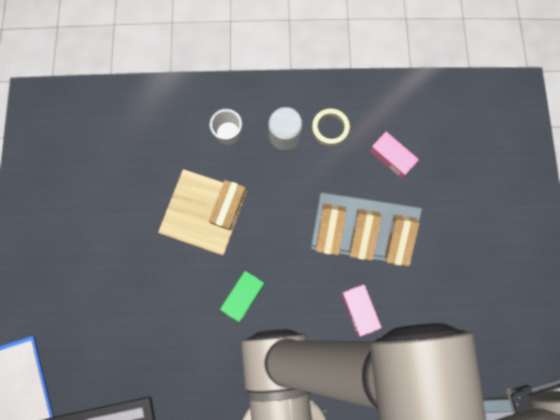

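The side view shows the slab with the laid carton at about (165,280) and the rack with three brown cartons at (245,258), (283,250) and (330,243). In the top view, the slab is centred near (212,203), with the laid carton at its upper right (204,227). The rack is at (230,366), with cartons at columns 331, 365 and 403. The green and pink boxes are decoys.

```bash
cat > h.py <<'E'
from plant import *
import cv2,numpy as np
from scipy.spatial.transform import Rotation as Ro
from scipy.optimize import least_squares
def cam(name):
    o=get_obs(); d=capture(name)
    f=210/np.tan(np.radians(d['fov_y']/2)); d['K']=np.array([[f,0,d['cx']],[0,f,d['cy']],[0,0,1]])
    d['dist']=np.array(d['dist'],float)
    if name=='wrist':
        T=np.eye(4);T[:3,:3]=Ro.from_euler('xyz',o['tcp_rot']).as_matrix();T[:3,3]=o['tool_pos']
        T=np.linalg.inv(T@np.array(d['hand_eye'])); d['rvec']=cv2.Rodrigues(T[:3,:3])[0];d['tvec']=T[:3,3]
    d['rvec']=np.array(d['rvec'],float).reshape(3);d['tvec']=np.array(d['tvec'],float).reshape(3)
    return d
def pix(d,rc,z):  # [row,col] -> world at height z
    rc=np.atleast_2d(np.array(rc,float));u=cv2.undistortPoints(rc[:,None,::-1].copy(),d['K'],d['dist'])[:,0]
    R=cv2.Rodrigues(d['rvec'])[0];C=-R.T@d['tvec'];r=np.c_[u,np.ones(len(u))]@R
    return C+r*((z-C[2])/r[:,2])[:,None]
def proj(d,P):
    return cv2.projectPoints(np.array(P,float).reshape(-1,3),d['rvec'],d['tvec'],d['K'],d['dist'])[0][:,0,::-1]
E
python3 - <<'E'
from h import *
d=cam('top')
print('slab corners',pix(d,[[170,183],[183,245],[254,222],[233,160]],24).round())
print('laid',pix(d,[204,227],66).round())
print('cart',pix(d,[[230,331],[235,366],[240,403]],90).round())
print('rack corners back L,R, front',pix(d,[[194,321],[208,421]],100).round(),pix(d,[[250,312],[265,412]],38).round())
print('bench',pix(d,[[138,285],[127,330],[134,226]],0).round())
w=cam('wrist');print(w['hand_eye'],w['K'])
E
```

```text
slab corners [[657. 244.  24.]
 [619.  85.  24.]
 [437. 143.  24.]
 [493. 300.  24.]]
laid [[555. 127.  66.]]
cart [[ 481. -123.   90.]
 [ 467. -206.   90.]
 [ 453. -294.   90.]]
rack corners back L,R, front [[ 567. -102.  100.]
 [ 528. -340.  100.]] [[ 441.  -80.   38.]
 [ 398. -325.   38.]]
bench [[ 747.  -21.    0.]
 [ 776. -143.    0.]
 [ 762.  136.    0.]]
[[-1.87513951e-03 -9.50364332e-01 -3.11133606e-01  8.47824871e+01]
 [ 9.99998242e-01 -1.77964375e-03 -5.90827432e-04 -2.83691933e-01]
 [ 7.79433842e-06 -3.11134167e-01  9.50365998e-01 -1.77807060e+02]
 [ 0.00000000e+00  0.00000000e+00  0.00000000e+00  1.00000000e+00]] [[330.46957489   0.         276.59047401]
 [  0.         330.46957489 208.7935626 ]
 [  0.           0.           1.        ]]
```

Call:
play_rows --rows '[[[1,0.84,0.1],[0,0,-0.23]],[[1,0.84,0.1],[0,0,-0.23]],[[1,0.84,0.1],[0,0,-0.23]],[[1,0.84,0.1],[0,0,-0.23]],[[1,0.84,0.1],[0,0,-0.23]],[[1,0.84,0.1],[0,0,-0.23]],[[1,0.84,0.1],[0,0,-0.23]],[[1,0.84,0.1],[0,0,-0.23]],[[1,0.84,0.1],[0,0,-0.23]],[[1,0.84,0],[0,0,-0.23]],[[1,0.84,0],[0,0,-0.23]],[[0.9,0.84,0],[0,0,-0.23]]]' --hand 0.43

```text
time: 2.5
tool_pos: [474.5, -208.6, 235.5]
tcp_rot: [3.141, -0.0, -0.162]
contact_force: [0.0, 0.7, -0.3]
grip_width: 65.6
finger_force: 0.0
```

```bash
python3 - <<'E'
from h import *
import pickle
d=cam('wrist');o=get_obs();print(o['time'],o['tool_pos'],o['tcp_rot'],o['grip_width'])
pickle.dump(d,open('rack.pkl','wb'))
im=d['frame'][:,:,::-1].copy();cv2.imwrite('pics/rackw.png',cv2.resize(im,(800,600),interpolation=cv2.INTER_CUBIC))
for q in ['carton1','rack']:
    for r in pinpoint(q,'wrist'): print(q,np.round(r['at'],1),round(r['p'],2))
E
```

```text
2.55 [ 476.9520044  -205.77614601  235.38963194] [-3.13956627e+00 -1.76031098e-03 -1.61825787e-01] 66.0436624824272
carton1 [190.7 272.4] 0.83
carton1 [188.6 193.6] 0.78
carton1 [192.5 358.4] 0.68
carton1 [304.1 289. ] 0.63
```

View pics/rackw.png

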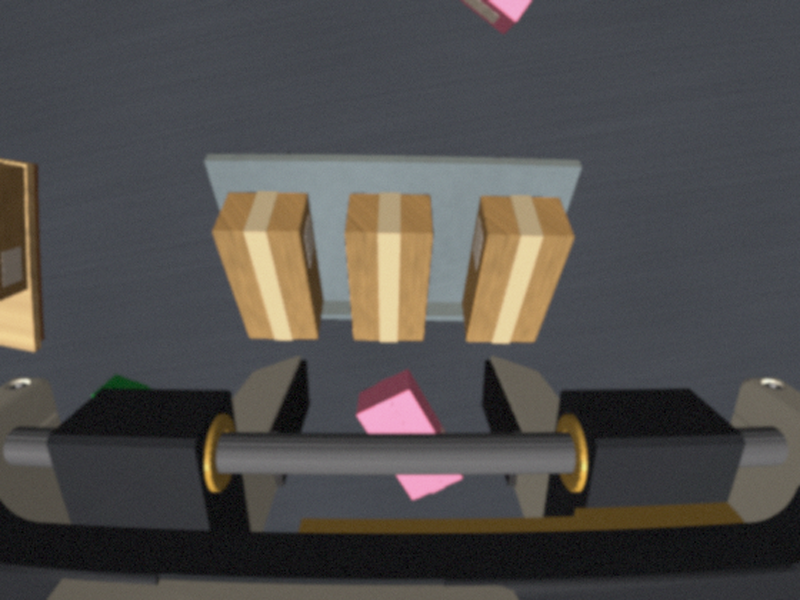

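The wrist picture shows the three cartons on the rack. Their upper top-face edges are at about row 235 and their lower edges at about row 340, at columns 218–311, 346–432 and 485–574. The back edge of the rack runs from (160,207) to (162,581). I'll fit poses to these corners.

```bash
cat > fitrack.py <<'E'
from h import *
import pickle
d=pickle.load(open('rack.pkl','rb'))
C=np.array([[[218,233],[311,230],[318,336],[246,338]],[[346,235],[432,235],[425,341],[354,340]],[[484,235],[574,238],[538,342],[467,340]]],float)
C=(C+.5)/800*560-.5; C=C[...,::-1]
loc=np.array([[55,27.5,21],[55,-27.5,21],[-55,-27.5,21],[-55,27.5,21]],float)
def Rr(yaw): return Ro.from_euler('zy',[yaw,-np.radians(30)]).as_matrix()
def model(p): # yaw, z, then xy each
    return np.concatenate([proj(d,loc@Rr(p[0]).T+[p[2+2*k],p[3+2*k],p[1]]) for k in range(3)])
r=least_squares(lambda p:(model(p)-C.reshape(-1,2)).ravel(),[-.16,85,481,-123,467,-206,453,-294])
p=r.x;print(p.round(3));print((r.fun.reshape(3,4,2)).round(1))
for k in range(3):
    q=least_squares(lambda q:(proj(d,loc@Rr(q[3]).T+q[:3])-C[k]).ravel(),[p[2+2*k],p[3+2*k],p[1],p[0]]).x;print(k,q.round(3))
for z in(95,100,105):print(z,pix(d,np.array([[160,207],[162,581]])*.7,z).round(1))
E
python3 fitrack.py
```

```text
[-1.73000e-01  7.44240e+01  4.84927e+02 -1.21093e+02  4.68997e+02
 -2.01017e+02  4.53774e+02 -2.89095e+02]
[[[-0.4 -0.4]
  [-0.5 -4. ]
  [ 0.2  1.7]
  [ 0.9  3.8]]

 [[ 0.7  0.6]
  [-1.2  1.6]
  [-1.1 -2.2]
  [ 1.8 -0.5]]

 [[ 1.4  4.2]
  [-2.2 -0.2]
  [-1.5 -4.1]
  [ 2.3 -1. ]]]
0 [ 4.85486e+02 -1.21315e+02  7.67020e+01 -2.15000e-01]
1 [ 4.68517e+02 -2.01069e+02  7.26650e+01 -1.59000e-01]
2 [ 4.54958e+02 -2.88564e+02  7.83900e+01 -1.40000e-01]
95 [[ 570.1  -98.5   95. ]
 [ 528.5 -341.3   95. ]]
100 [[ 569.9 -100.4  100. ]
 [ 529.  -339.4  100. ]]
105 [[ 569.7 -102.4  105. ]
 [ 529.5 -337.6  105. ]]
```

```bash
python3 - <<'E'
from h import *
import pickle
d=pickle.load(open('rack.pkl','rb'))
im=d['frame'][125:248,140:412,::-1]  # offset
cv2.imwrite('pics/rackz.png',cv2.resize(im,None,fx=2.94,fy=2.94,interpolation=cv2.INTER_CUBIC));print(im.shape)
E
```

```text
(123, 272, 3)
```

View pics/rackz.png

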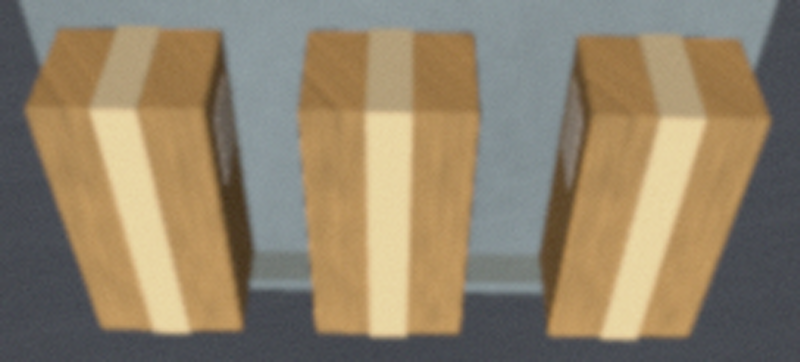

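In the zoomed crop, the top-face corners are clear: left TL (27,109) to BR (243,330), middle (299,112) to (461,334), right (589,115) to (690,337). I'll refit with these.

```bash
python3 - <<'E'
s=open('fitrack.py').read().split('\n')
s[3]="C=np.array([[[27,109],[203,108],[243,330],[102,328]],[[299,112],[478,112],[461,334],[316,332]],[[589,115],[770,120],[690,337],[548,335]]],float)"
s[4]="C=(C+.5)/2.94-.5+[140,125]; C=C[...,::-1]"
open('fitrack.py','w').write('\n'.join(s))
E
python3 fitrack.py
```

```text
[-1.62000e-01  7.59010e+01  4.85522e+02 -1.18667e+02  4.70478e+02
 -2.00917e+02  4.54518e+02 -2.88659e+02]
[[[ 1.2 -0.7]
  [-1.2  1.1]
  [-1.5 -0. ]
  [ 1.6 -0.5]]

 [[ 1.2  0.1]
  [-1.1  0.7]
  [-1.7 -1. ]
  [ 1.6  0. ]]

 [[ 1.8  1.9]
  [-1.9 -0.6]
  [-1.8 -1.5]
  [ 1.6 -0.2]]]
0 [ 4.84982e+02 -1.17817e+02  7.33120e+01 -1.64000e-01]
1 [ 4.70474e+02 -2.00907e+02  7.58820e+01 -1.63000e-01]
2 [ 4.55449e+02 -2.88039e+02  7.89380e+01 -1.57000e-01]
95 [[ 570.1  -98.5   95. ]
 [ 528.5 -341.3   95. ]]
100 [[ 569.9 -100.4  100. ]
 [ 529.  -339.4  100. ]]
105 [[ 569.7 -102.4  105. ]
 [ 529.5 -337.6  105. ]]
```

Call:
play_rows --rows '[[[0.2,1,0],[0,0,0]],[[0.2,1,0],[0,0,0]],[[0.2,1,0],[0,0,0]],[[0.2,1,0],[0,0,0]],[[0.2,1,0],[0,0,0]],[[0.2,1,0],[0,0,0]],[[0.2,1,0],[0,0,0]],[[0.2,1,0],[0,0,0]],[[0.2,1,0],[0,0,0]],[[0.2,1,0],[0,0,0]],[[0.2,1,0],[0,0,0]],[[0.2,1,0],[0,0,0]]]'

```text
time: 4.15
tool_pos: [545.7, 150.1, 235.5]
tcp_rot: [3.141, -0.0, -0.162]
contact_force: [0.2, 0.3, 0.4]
grip_width: 65.5
finger_force: 0.0
```

```bash
python3 - <<'E'
from h import *
import pickle
cap=cam('wrist')
import time
d=cam('wrist');o=get_obs();print(o['time'],o['tool_pos'],o['tcp_rot'],o['grip_width'])
pickle.dump(d,open('slab.pkl','wb'))
c=[(556,193,24)];print(proj(d,c))
im=d['frame'][60:270,90:370,::-1]
cv2.imwrite('pics/slabw.png',cv2.resize(im,None,fx=2.85,fy=2.85,interpolation=cv2.INTER_CUBIC))
E
```

```text
4.25 [545.64796943 151.69999626 235.25084211] [-3.14124807e+00  1.53443494e-04 -1.59520318e-01] 65.44956102000309
[[172.04482385 243.29417892]]
```

View pics/slabw.png

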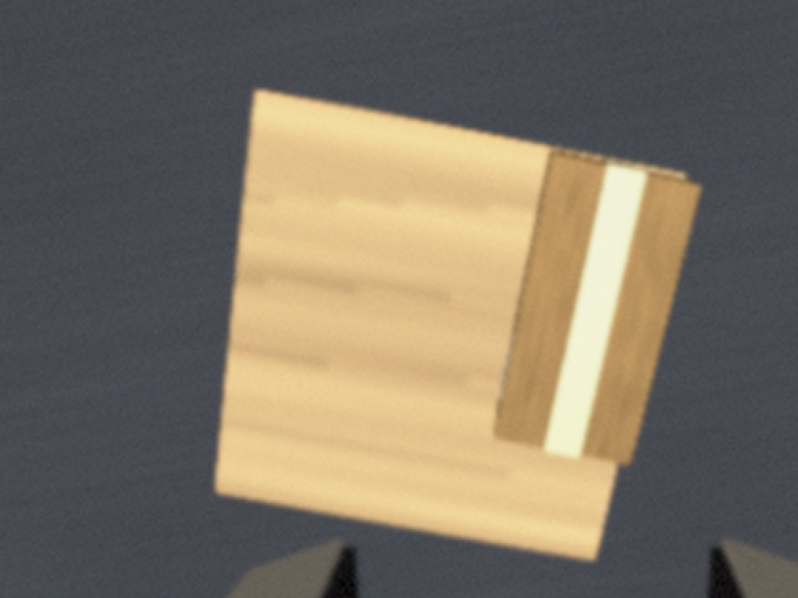

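The slab's corners show at zoom (255,90), (216,492) and (597,560). The laid carton's top-face corners are (553,150), (700,185), (630,464) and (496,437).

```bash
cat > fit2.py <<'E'
from h import *
import pickle
d=pickle.load(open('slab.pkl','rb'));e=pickle.load(open('rack.pkl','rb'))
def setpose(d,pos,yaw):
    T=np.eye(4);T[:3,:3]=Ro.from_euler('xyz',[np.pi,0,yaw]).as_matrix();T[:3,3]=pos
    T=np.linalg.inv(T@np.array(d['hand_eye']));d['rvec']=cv2.Rodrigues(T[:3,:3])[0].reshape(3);d['tvec']=T[:3,3]
def inv(d):
    R=cv2.Rodrigues(d['rvec'])[0];return (-R.T@d['tvec']).round(1)
for mode in(0,1):
    if mode:
        setpose(d,[545.5,150.5,235.4],-.1616);setpose(e,[473.5,-209.5,235.4],-.1616)
    print('mode',mode,inv(d),inv(e))
    Z=lambda a:((np.array(a,float)+.5)/2.85-.5+[90,60])[:,::-1]
    S=Z([[255,90],[216,492],[597,560]]);L=Z([[553,150],[700,185],[630,464],[496,437]])
    sl=np.array([[-87,-87,24],[87,-87,24],[87,87,24]],float)
    ll=np.array([[-55,-27.5,66],[-55,27.5,66],[55,27.5,66],[55,-27.5,66]],float)
    tr=lambda q,P:P@Ro.from_euler('z',q[2]).as_matrix().T+[q[0],q[1],0]
    for n,l,o,q0 in(('slab',sl,S,[552,193,2.8]),('laid',ll,L,[555,127,2.8])):
        r=least_squares(lambda q:(proj(d,tr(q,l))-o).ravel(),q0);print(n,r.x.round(3),r.fun.round(1))
        if n=='slab': q=r.x;print(' expected laid',tr(q,np.array([[-30,57.5,45]])))
    C=np.array([[[27,109],[203,108],[243,330],[102,328]],[[299,112],[478,112],[461,334],[316,332]],[[589,115],[770,120],[690,337],[548,335]]],float)
    C=((C+.5)/2.94-.5+[140,125])[...,::-1]
    loc=np.array([[55,27.5,21],[55,-27.5,21],[-55,-27.5,21],[-55,27.5,21]],float)
    for tilt in (30,None):
        def model(p):
            R=Ro.from_euler('zy',[p[0],-np.radians(tilt or p[8])]).as_matrix()
            return np.concatenate([proj(e,loc@R.T+[p[2+2*k],p[3+2*k],p[1]]) for k in range(3)])
        r=least_squares(lambda p:(model(p)-C.reshape(-1,2)).ravel(),[-.16,85,481,-123,467,-206,453,-294,30])
        print(r.x.round(2),r.cost.round(1))
E
python3 fit2.py
```

```text
mode 0 [629.5 139.8 413.2] [ 558.1 -222.   413.3]
slab [547.245 194.928   2.791] [ 0.2  0.2  0.1  0.2 -0.4 -0.4]
 expected laid [[555.69114509 130.62474515  45.        ]]
laid [556.387 129.292   2.776] [ 0.4 -0.2 -0.5  0.6  0.1  0.4  0.1 -0.8]
[-1.6000e-01  7.5900e+01  4.8552e+02 -1.1867e+02  4.7048e+02 -2.0092e+02
  4.5452e+02 -2.8866e+02  3.0000e+01] 19.1
[-1.6000e-01  7.3430e+01  4.8473e+02 -1.1786e+02  4.6956e+02 -2.0077e+02
  4.5348e+02 -2.8922e+02  2.9280e+01] 18.4
mode 1 [629.1 137.1 413.2] [ 557.1 -222.9  413.2]
slab [546.811 191.578   2.79 ] [ 0.2  0.2  0.1  0.2 -0.4 -0.4]
 expected laid [[555.16950491 127.26348242  45.        ]]
laid [555.883 126.036   2.775] [ 0.4 -0.2 -0.5  0.6  0.   0.4  0.2 -0.8]
[-1.6000e-01  7.5860e+01  4.8439e+02 -1.1957e+02  4.6943e+02 -2.0183e+02
  4.5355e+02 -2.8956e+02  3.0000e+01] 18.9
[-1.6000e-01  7.3360e+01  4.8359e+02 -1.1875e+02  4.6850e+02 -2.0168e+02
  4.5249e+02 -2.9013e+02  2.9270e+01] 18.2
```

```bash
python3 - <<'E'
from h import *
import pickle
A=[]
for i in range(5):
    w=capture('wrist');o=get_obs();A.append(np.r_[o['tool_pos'],o['tcp_rot']]);print(A[-1].round(3), o['dq'].round(3)[:3])
d=pickle.load(open('slab.pkl','rb'))
g=lambda f:cv2.cvtColor(f,cv2.COLOR_RGB2GRAY)[60:250].astype(np.float32)
print(cv2.phaseCorrelate(g(d['frame']),g(w['frame'])))
pickle.dump(w['frame'],open('slab2.pkl','wb'))
E
```

```text
[ 5.45469e+02  1.50357e+02  2.35230e+02  3.14100e+00  0.00000e+00
 -1.60000e-01] [-0.03  -0.012  0.015]
[ 5.45363e+02  1.49604e+02  2.35286e+02  3.14100e+00  0.00000e+00
 -1.61000e-01] [-0.017 -0.008  0.007]
[ 5.45358e+02  1.49248e+02  2.35341e+02  3.14100e+00  0.00000e+00
 -1.62000e-01] [-0.007 -0.005  0.002]
[ 5.45416e+02  1.49114e+02  2.35459e+02  3.14100e+00  0.00000e+00
 -1.63000e-01] [-0.002 -0.004 -0.001]
[ 5.45483e+02  1.49141e+02  2.35536e+02  3.14100e+00  0.00000e+00
 -1.63000e-01] [ 0.002 -0.    -0.003]
((-4.3553052802810726, -0.050922847901617274), 0.8503211956747152)
```

```bash
python3 - <<'E'
s=open('fit2.py').read()
s=s.replace("setpose(d,[545.5,150.5,235.4],-.1616)","setpose(d,[545.45,149.15,235.4],-.163)").replace("    Z=lambda","    sh=-4.355*mode\n    Z=lambda").replace("-.5+[90,60]","-.5+[90+sh,60]")
open('fit3.py','w').write(s)
E
python3 fit3.py | grep -A4 'mode 1'
```

```text
mode 1 [629.  135.6 413.2] [ 557.1 -222.9  413.2]
slab [547.625 195.525   2.786] [ 0.1  0.1 -0.   0.3 -0.2 -0.3]
 expected laid [[555.73600425 131.17856083  45.        ]]
laid [556.559 129.264   2.771] [ 0.4 -0.3 -0.4  0.6  0.1  0.4  0.1 -0.8]
[-1.6000e-01  7.5860e+01  4.8439e+02 -1.1957e+02  4.6943e+02 -2.0183e+02
```

```bash
cat > plan.py <<'E'
from h import *
YAW=-.162
def tool(yaw,tilt=0): return Ro.from_euler('z',yaw)*Ro.from_euler('y',-np.radians(tilt))*Ro.from_euler('x',np.pi)
SL=np.array([547.4,195.2]);SY=2.788
def slab(p): return SL+Ro.from_euler('z',SY).as_matrix()[:2,:2]@np.array(p)
def rackgrasp(c,off,n=4,up=0): # c centre xyz; TCP
    R=Ro.from_euler('zy',[YAW,-np.radians(30)]).as_matrix()
    return np.array(c)+R@np.array([off,0,n-5+up])
def step(p0,R0,p1,R1,name=''):
    s=(np.array(p1)-p0)/30;r=(R1*R0.inv()).as_rotvec(degrees=True)/8
    print(name,'to',np.round(p1,1),'shift',s.round(2),'turn',r.round(2),'rows>=',round(max(abs(s).max(),abs(r).max()),1))
    return np.array(p1),R1
def now():
    o=get_obs();print(round(o['time'],2),o['tool_pos'].round(1),o['tcp_rot'].round(3),'q6',o['joint_positions'].round(2));return o['tool_pos'],Ro.from_euler('xyz',o['tcp_rot'])
E
python3 - <<'E'
from plan import *
p,R=now()
T=tool(YAW,30)
c=[485.2,-118.6,75.9]
p,R=step(p,R,rackgrasp(c,20,up=80),T,'pre')
p,R=step(p,R,rackgrasp(c,20),T,'down')
p,R=step(p,R,p+[0,0,110],tool(YAW),'lift')
for q,s in(([10,-57.5],'p2'),([57.5,10],'p1'),([-57.5,-10],'p3')):print(s,slab(q).round(1))
E
```

```text
4.5 [545.5 149.1 235.5] [ 3.141  0.    -0.163] q6 [ 0.13  0.4   1.36 -0.    1.38  1.87]
pre to [ 462.8 -121.8  154.2] shift [-2.76 -9.03 -2.71] turn [-0.6  -3.7   0.01] rows>= 9.0
down to [ 502.8 -121.8   84.9] shift [ 1.33  0.   -2.31] turn [0. 0. 0.] rows>= 2.3
lift to [ 502.8 -121.8  194.9] shift [0.   0.   3.67] turn [ 0.6  3.7 -0. ] rows>= 3.7
p2 [557.9 252.6]
p1 [490.  205.7]
p3 [604.8 184.7]
```

Call:
play_rows --rows '[[[-0.28,-0.9,-0.27],[-0.06,-0.37,0]],[[-0.28,-0.9,-0.27],[-0.06,-0.37,0]],[[-0.28,-0.9,-0.27],[-0.06,-0.37,0]],[[-0.28,-0.9,-0.27],[-0.06,-0.37,0]],[[-0.28,-0.9,-0.27],[-0.06,-0.37,0]],[[-0.28,-0.9,-0.27],[-0.06,-0.37,0]],[[-0.28,-0.9,-0.27],[-0.06,-0.37,0]],[[-0.28,-0.9,-0.27],[-0.06,-0.37,0]],[[-0.28,-0.9,-0.27],[-0.06,-0.37,0]],[[-0.28,-0.9,-0.27],[-0.06,-0.37,0]],[[0,0,0],[0,0,0]],[[0,0,0],[0,0,0]]]'

```text
time: 6.0
tool_pos: [462.3, -117.9, 155.4]
tcp_rot: [-3.14, -0.52, -0.163]
contact_force: [-0.0, 0.6, -0.1]
grip_width: 65.4
finger_force: 0.0
```

```bash
python3 - <<'E'
from plan import *
import pickle
d=cam('wrist');p,R=now()
pickle.dump(d,open('rack2.pkl','wb'))
cv2.imwrite('pics/rack2.png',cv2.resize(d['frame'][:,:,::-1],(800,600),interpolation=cv2.INTER_CUBIC))
print(R.as_euler('xyz'),tool(YAW,30).as_euler('xyz'))
E
```

```text
6.05 [ 462.6 -117.5  155.5] [-3.14  -0.52  -0.162] q6 [-0.55  0.08  2.19  0.47  0.42  0.8 ]
[-3.14020009 -0.52034391 -0.16190076] [ 3.14159265 -0.52359878 -0.162     ]
```

View pics/rack2.png

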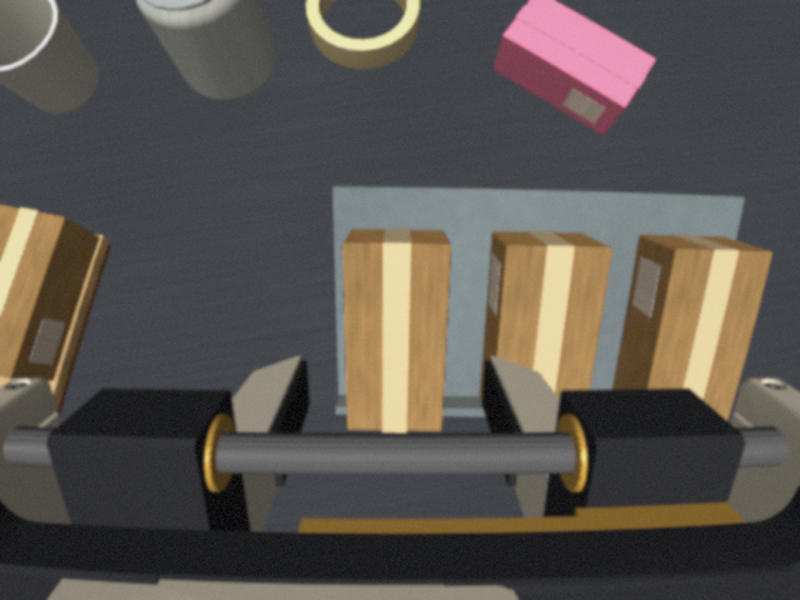

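The view is nearly square-on. Carton 1's top face has corners at zoom (345,243), (450,243), (442,431) and (354,430), centred between the fingers at column 396. Carton 2's upper edge is at (490–609, 245).

```bash
cat > fitc.py <<'E'
from plan import *
def fit(d,C,x0,sc=800/560,off=(0,0),tilt=30):
    C=((np.array(C,float)+.5)/sc-.5+np.array(off))[:,::-1]
    loc=np.array([[55,27.5,21],[55,-27.5,21],[-55,-27.5,21],[-55,27.5,21]],float)
    f=lambda q:(proj(d,loc@Ro.from_euler('zy',[q[3],-np.radians(tilt)]).as_matrix().T+q[:3])-C).ravel()
    r=least_squares(f,x0);print(r.x.round(2),r.fun.round(1));return r.x
E
python3 - <<'E'
from fitc import *
import pickle
d=pickle.load(open('rack2.pkl','rb'))
c=fit(d,[[345,243],[450,243],[442,431],[354,430]],[485,-118,76,-.16])
c2=fit(d,[[498,246],[609,247],[593,391],[505,391]],[470,-201,76,-.16])
p,R=now()
T=tool(YAW,30)
p,R=step(p,R,rackgrasp(c[:3],20),T,'down')
g=T.inv().apply(rackgrasp(c[:3],20,up=0)-rackgrasp(c[:3],20,up=80));print(g)
for z in (100,102):print(pix(d,np.array([[187,333],[198,743]])*.7,z).round(1))
E
```

```text
[ 4.8654e+02 -1.2144e+02  7.6340e+01 -1.5000e-01] [ 1.1 -0.3  0.2  1.2 -2.5  1.4  1.  -2.5]
[ 4.8791e+02 -2.2498e+02  2.6730e+01 -8.0000e-02] [-0.8 10.1 -6.  -8.8  0.8 -5.3  6.7  3.5]
6.05 [ 462.6 -117.5  155.5] [-3.14  -0.52  -0.162] q6 [-0.55  0.08  2.19  0.47  0.42  0.8 ]
down to [ 504.1 -124.7   85.3] shift [ 1.38 -0.24 -2.34] turn [-0.01 -0.02 -0.01] rows>= 2.3
[-0.45356616 -6.45169365 79.73813345]
[[ 570.3  -99.2  100. ]
 [ 526.1 -339.4  100. ]]
[[ 569.3  -99.4  102. ]
 [ 525.5 -337.6  102. ]]
```

The lowercase `'zy'` Euler order was extrinsic, which is a bug. I'll fix it and refit.

```bash
python3 fit3.py | tail -40; python3 - <<'E'
from fitc import *
import pickle
d=pickle.load(open('rack2.pkl','rb'))
c=fit(d,[[345,243],[450,243],[442,431],[354,430]],[485,-118,76,-.16])
p,R=now()
p,R=step(p,R,rackgrasp(c[:3],20),tool(YAW,30),'down')
E
```

```text
mode 0 [629.5 139.8 413.2] [ 558.1 -222.   413.3]
slab [547.245 194.928   2.791] [ 0.2  0.2  0.1  0.2 -0.4 -0.4]
 expected laid [[555.69114509 130.62474515  45.        ]]
laid [556.387 129.292   2.776] [ 0.4 -0.2 -0.5  0.6  0.1  0.4  0.1 -0.8]
[-1.8000e-01  7.7310e+01  4.8571e+02 -1.2096e+02  4.7072e+02 -2.0281e+02
  4.5481e+02 -2.9014e+02  3.0000e+01] 2.0
[-1.8000e-01  7.5210e+01  4.8504e+02 -1.2023e+02  4.6994e+02 -2.0264e+02
  4.5392e+02 -2.9058e+02  2.9390e+01] 1.5
mode 1 [629.  135.6 413.2] [ 557.1 -222.9  413.2]
slab [547.625 195.525   2.786] [ 0.1  0.1 -0.   0.3 -0.2 -0.3]
 expected laid [[555.73600425 131.17856083  45.        ]]
laid [556.559 129.264   2.771] [ 0.4 -0.3 -0.4  0.6  0.1  0.4  0.1 -0.8]
[-1.7000e-01  7.7260e+01  4.8458e+02 -1.2186e+02  4.6967e+02 -2.0371e+02
  4.5384e+02 -2.9104e+02  3.0000e+01] 2.0
[-1.7000e-01  7.5110e+01  4.8390e+02 -1.2111e+02  4.6888e+02 -2.0354e+02
  4.5294e+02 -2.9149e+02  2.9380e+01] 1.5
[ 4.8632e+02 -1.2293e+02  7.6680e+01 -1.6000e-01] [ 0.8 -0.9  0.7  1.1 -1.3  1.9 -0.4 -2.2]
6.05 [ 462.6 -117.5  155.5] [-3.14  -0.52  -0.162] q6 [-0.55  0.08  2.19  0.47  0.42  0.8 ]
down to [ 503.9 -125.8   85.8] shift [ 1.38 -0.28 -2.32] turn [-0.01 -0.02 -0.01] rows>= 2.3
```

Call:
play_rows --rows '[[[0.34,-0.07,-0.58],[0,0,0]],[[0.35,-0.07,-0.58],[0,0,0]],[[0.34,-0.07,-0.58],[0,0,0]],[[0.35,-0.07,-0.58],[0,0,0]],[[0,0,0],[0,0,0]],[[0,0,0],[0,0,0]]]'

```text
time: 6.8
tool_pos: [503.8, -129.0, 94.1]
tcp_rot: [-3.129, -0.511, -0.16]
contact_force: [-0.5, -0.3, 0.4]
grip_width: 65.4
finger_force: 0.0
```

Call:
play_rows --rows '[[[0,0,0],[0,0,0]],[[0,0,0],[0,0,0]],[[0,0,0],[0,0,0]],[[0,0,0],[0,0,0]]]' --hand -1

```text
time: 7.3
tool_pos: [503.7, -129.7, 93.8]
tcp_rot: [-3.129, -0.511, -0.161]
contact_force: [0.9, 0.2, 0.5]
grip_width: 30.2
finger_force: 0.0
```

```bash
python3 - <<'E'
from plan import *
import pickle
d=cam('wrist');p,R=now();print(get_obs()['grip_width'],get_obs()['finger_force'])
s=cam('side')
im=np.hstack([d['frame'],s['frame']])[:,:,::-1]
cv2.imwrite('pics/g1.png',cv2.resize(np.hstack([d['frame'][:,60:500],s['frame'][:,120:480]])[:,:,::-1],(800,420)))
E
```

```text
7.35 [ 503.7 -129.8   93.8] [-3.129 -0.511 -0.161] q6 [-0.52  0.28  2.16  0.72  0.28  0.55]
26.388775652645755 0.0
```

View pics/g1.png

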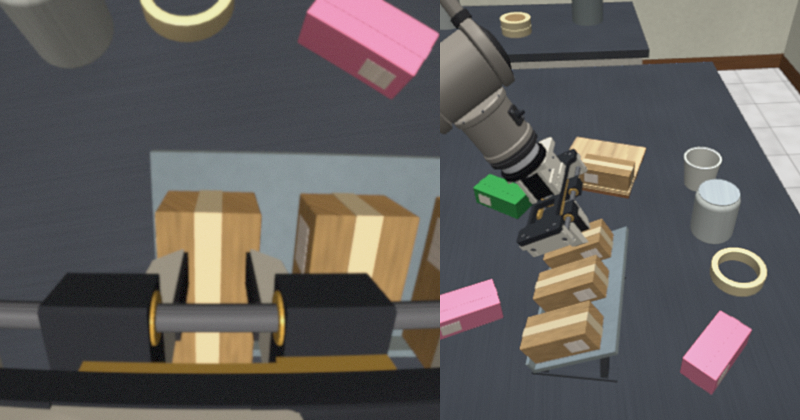

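The fingers stand above the carton. In this view and in the earlier one, the tips sit about 36 mm nearer the flange than I assumed, and joint 5 is at its 0.28 limit. I'll measure the tip in the tool frame and use a smaller tilt, which can be compensated at the slab.

```bash
cat >> plan.py <<'E'
TIP=-22.
def tcp(G,R): # grasp point (19 behind the tip) -> reported TCP
    return np.array(G)+R.apply([0,0,19-TIP])
def rg(c,off,n,tilt,yaw=-.168):
    Rc=Ro.from_euler('ZY',[yaw,-np.radians(30)]); R=tool(yaw,tilt)
    return tcp(np.array(c)+Rc.apply([off,0,n]),R),R
E
python3 - <<'E'
from plan import *
import pickle
d=pickle.load(open('rack2.pkl','rb'))
he=np.array(d['hand_eye']);H=np.linalg.inv(he)
f=lambda q:(cv2.projectPoints(np.array([[q[0],32.7+q[2],q[1]],[q[0],-32.7+q[2],q[1]]]),cv2.Rodrigues(H[:3,:3])[0],H[:3,3],d['K'],d['dist'])[0][:,0]-(np.array([[488,357],[306,358]])+.5)*.7+.5).ravel()
r=least_squares(f,[10,0,0]);print('tip X,Z,dy',r.x.round(1),r.fun.round(1))
p,R=now()
c=[486,-122,77]
T,R1=rg(c,20,4,12)
p,R=step(p,R,T+R1.apply([0,0,-60]),R1,'pre')
p,R=step(p,R,T,R1,'down')
E
```

```text
tip X,Z,dy [ 12.7 -23.7   0.4] [ 0.   0.2  0.  -0.2]
7.4 [ 503.7 -129.7   93.8] [-3.129 -0.511 -0.161] q6 [-0.52  0.28  2.16  0.72  0.28  0.55]
pre to [ 497.2 -123.9  109. ] shift [-0.22  0.19  0.51] turn [ 0.27  2.14 -0.08] rows>= 2.1
down to [ 509.5 -126.    50.4] shift [ 0.41 -0.07 -1.96] turn [0. 0. 0.] rows>= 2.0
```

Call:
play_rows --rows '[[[-0.06,0.05,0.2],[0.07,0.5,-0.02]],[[-0.05,0.05,0.2],[0.07,0.5,-0.02]],[[-0.06,0.05,0.1],[0.07,0.57,-0.02]],[[-0.05,0.04,0.0],[0.06,0.57,-0.02]],[[0,0,0],[0,0,0]],[[0,0,0],[0,0,0]]]' --hand 0.43

```text
time: 8.15
tool_pos: [497.5, -122.6, 107.3]
tcp_rot: [-3.136, -0.222, -0.167]
contact_force: [0.0, -0.8, 0.5]
grip_width: 65.6
finger_force: 0.0
```

```bash
python3 - <<'E'
from plan import *
d=cam('wrist');p,R=now()
cv2.imwrite('pics/pre2.png',d['frame'][:,:,::-1])
T,R1=rg([486,-122,77],20,4,12)
step(p,R,T,R1,'down')
E
```

```text
8.2 [ 497.3 -122.7  107.3] [-3.136 -0.221 -0.167] q6 [-0.43  0.32  1.91  0.1   0.71  1.24]
down to [ 509.5 -126.    50.4] shift [ 0.41 -0.11 -1.9 ] turn [-0.02  0.09 -0.01] rows>= 1.9
```

View pics/pre2.png

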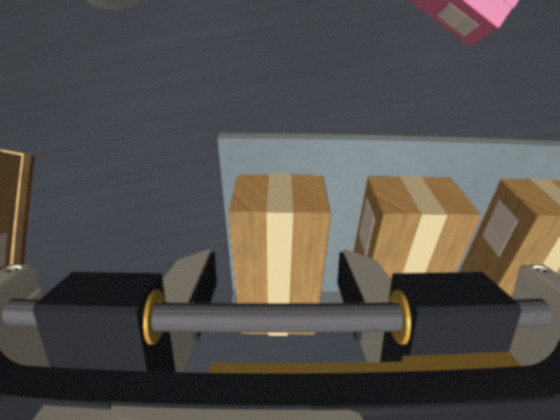

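The view is well aligned: the carton spans columns 231–328 and the finger tips are at 216 and 338. I'll descend in stages and watch the force.

Call:
play_rows --rows '[[[0.1,-0.02,-0.45],[0,0.03,0]],[[0.1,-0.02,-0.45],[0,0.03,0]],[[0.1,-0.02,-0.45],[0,0.03,0]],[[0,0,0],[0,0,0]],[[0,0,0],[0,0,0]]]'

```text
time: 8.82
tool_pos: [507.2, -124.8, 67.2]
tcp_rot: [-3.139, -0.209, -0.167]
contact_force: [0.0, -0.8, -0.4]
grip_width: 65.3
finger_force: 0.0
```

Call:
play_rows --rows '[[[0.07,-0.02,-0.28],[0,0,0]],[[0.04,-0.02,-0.25],[0,0,0]],[[0,0,0],[0,0,0]]]'

```text
time: 9.2
tool_pos: [511.0, -126.1, 52.1]
tcp_rot: [-3.139, -0.211, -0.166]
contact_force: [-2.7, 2.3, 9.8]
grip_width: 65.8
finger_force: 5.0
```

Call:
play_rows --rows '[[[0,0,0],[0,0,0]],[[0,0,0],[0,0,0]],[[0,0,0],[0,0,0]],[[0,0,0],[0,0,0]]]' --hand -1

```text
time: 9.7
tool_pos: [510.6, -126.6, 52.0]
tcp_rot: [-3.14, -0.21, -0.167]
contact_force: [-4.5, -1.3, 9.1]
grip_width: 55.1
finger_force: 33.1
```

Gripped at 55 mm with 33 N. The tips just touched the board at 9 N, so the tip estimate is good to a few mm. Lifting.

Call:
play_rows --rows '[[[-0.05,0,0.3],[0,0,0]],[[-0.05,0,0.6],[0,0,0]],[[0,0,0.8],[0,0,0]],[[0,0,0.8],[0,0,0]],[[0,0,0.8],[0,0,0]],[[0,0,0.8],[0,0,0]],[[0,0,0.4],[0,0,0]],[[0,0,0],[0,0,0]]]'

```text
time: 10.7
tool_pos: [507.5, -126.0, 186.7]
tcp_rot: [-3.139, -0.21, -0.167]
contact_force: [1.2, -0.1, -1.7]
grip_width: 55.0
finger_force: 29.9
```

```bash
cat >> plan.py <<'E'
def place(cs,az,rel): # slab xy of carton centre, carton-x azimuth (world), rel=(pos,Rot) of TCP in carton frame
    Rc=Ro.from_euler('z',az); c=np.r_[slab(cs),45.]
    return c+Rc.apply(rel[0]), Rc*rel[1]
def relof(c,yaw,p,R):
    Rc=Ro.from_euler('ZY',[yaw,-np.radians(30)]);return Rc.inv().apply(np.array(p)-c),Rc.inv()*R
E
python3 - <<'E'
from plan import *
R=Ro.from_euler('xyz',[-3.14,-.2105,-.1665])
rel=relof([486,-122,77],-.168,[510.6,-126.6,52.0],R);print('TCP in carton',rel[0].round(1),'grasp pt',(rel[0]-rel[1].apply([0,0,41])).round(1),rel[1].as_euler('xyz').round(3))
import pickle;pickle.dump(rel,open('rel1.pkl','wb'))
d=cam('wrist');p,R=now();pickle.dump(d,open('held1.pkl','wb'))
cv2.imwrite('held1.png',d['frame'][:,:,::-1])
for r in trace('carton1','wrist'):
    m=r['mask'].astype(np.uint8);c=max(cv2.findContours(m,0,1)[0],key=cv2.contourArea);a=cv2.approxPolyDP(c,4,True)[:,0]
    print(round(r['p'],2),np.round(r['at']),m.sum(),a.tolist())
P,RR=place([30,-57.5],SY-np.pi,rel)
p,R=step(p,R,P+[0,0,70],RR,'hover');p,R=step(p,R,P,RR,'down')
E
```

```text
TCP in carton [  9.2  -0.4 -34.2] grasp pt [21.8 -0.5  4.8] [-3.139e+00  3.130e-01  2.000e-03]
10.75 [ 507.  -125.8  185.9] [-3.139 -0.208 -0.167] q6 [-0.43  0.24  1.76  0.07  0.94  1.28]
0.71 [233. 468.] 7090 [[440, 190], [412, 270], [466, 271], [484, 285], [521, 216], [496, 190]]
0.69 [221. 375.] 5268 [[341, 188], [339, 216], [348, 253], [364, 258], [374, 272], [398, 271], [416, 219], [404, 192], [367, 185]]
0.69 [353. 341.] 375 [[337, 339], [331, 360], [350, 361], [347, 343]]
0.64 [ 27. 419.] 6233 [[352, 20], [427, 78], [450, 65], [475, 28], [446, 0], [361, 0]]
0.57 [267. 276.] 16928 [[219, 205], [205, 260], [211, 300], [344, 299], [351, 268], [334, 205]]
0.19 [ 19. 135.] 3846 [[74, 0], [86, 15], [134, 49], [161, 47], [180, 24], [180, 0]]
0.17 [264.  64.] 1741 [[75, 166], [62, 260], [37, 275], [44, 298], [59, 298], [68, 286], [80, 175]]
hover to [547.6 256.   80.8] shift [ 1.35 12.73 -3.5 ] turn [ 0.96  3.62 -1.3 ] rows>= 12.7
down to [547.6 256.   10.8] shift [ 0.    0.   -2.33] turn [0. 0. 0.] rows>= 2.3
```

Call:
play_rows --rows '[[[0.11,0.95,0],[0.08,0.3,-0.11]],[[0.11,0.95,0],[0.08,0.3,-0.11]],[[0.11,0.95,0],[0.08,0.3,-0.11]],[[0.11,0.95,0],[0.08,0.3,-0.11]],[[0.11,0.95,-0.1],[0.08,0.3,-0.11]],[[0.11,0.95,-0.2],[0.08,0.3,-0.11]],[[0.11,0.95,-0.2],[0.08,0.3,-0.11]],[[0.11,0.95,-0.2],[0.08,0.3,-0.11]],[[0.11,0.95,-0.2],[0.08,0.3,-0.11]],[[0.11,0.95,-0.3],[0.08,0.3,-0.11]],[[0.11,0.95,-0.3],[0.08,0.3,-0.11]],[[0.11,0.95,-0.3],[0.08,0.32,-0.09]]]'

```text
time: 12.3
tool_pos: [546.7, 216.8, 130.6]
tcp_rot: [3.142, 0.316, -0.354]
contact_force: [-0.0, 0.1, -1.6]
grip_width: 55.2
finger_force: 29.9
```

Call:
play_rows --rows '[[[0,0.6,-0.5],[0,0,0]],[[0,0.5,-0.5],[0,0,0]],[[0,0.2,-0.3],[0,0,0]],[[0,0,0],[0,0,0]],[[0,0,0],[0,0,0]],[[0,0,0],[0,0,0]]]'

```text
time: 13.05
tool_pos: [547.5, 254.5, 94.2]
tcp_rot: [-3.14, 0.312, -0.353]
contact_force: [-1.0, -0.2, -1.8]
grip_width: 54.9
finger_force: 29.9
```

```bash
cat > chk.py <<'E'
from plan import *
import pickle
# compare predicted held-carton corners with the mask of the held carton
def held(rel,save=None):
    d=cam('wrist');o=get_obs();H=np.linalg.inv(np.array(d['hand_eye']))
    loc=np.array([[55,27.5,21],[55,-27.5,21],[55,27.5,-21],[55,-27.5,-21]],float)
    T=rel[1].inv().apply(loc-rel[0])
    uv=cv2.projectPoints(T,cv2.Rodrigues(H[:3,:3])[0],H[:3,3],d['K'],d['dist'])[0][:,0];print('pred(col,row) top L,R bottom L,R',uv.round(0).tolist())
    for r in trace('carton1','wrist'):
        if r['mask'][230:300,200:350].sum()<3000: continue
        m=r['mask'].astype(np.uint8);c=max(cv2.findContours(m,0,1)[0],key=cv2.contourArea);print(round(r['p'],2),cv2.approxPolyDP(c,3,True)[:,0].tolist())
    if save: cv2.imwrite(save,d['frame'][:,:,::-1])
    return d
E
python3 - <<'E'
from chk import *
rel=pickle.load(open('rel1.pkl','rb'))
held(rel,'pics/hover2.png')
p,R=now()
P,RR=place([30,-57.5],SY-np.pi,rel)
p,R=step(p,R,P+[0,0,20],RR,'near');p,R=step(p,R,P,RR,'down')
E
```

```text
pred(col,row) top L,R bottom L,R [[203.0, 262.0], [349.0, 263.0], [219.0, 199.0], [334.0, 199.0]]
0.94 [[220, 205], [206, 258], [211, 300], [344, 299], [350, 265], [334, 205], [275, 201]]
13.15 [547.4 254.6  94. ] [-3.14   0.312 -0.353] q6 [0.21 0.74 1.21 0.17 1.46 2.1 ]
near to [547.6 256.   30.8] shift [ 0.01  0.04 -2.11] turn [0.01 0.01 0.01] rows>= 2.1
down to [547.6 256.   10.8] shift [ 0.    0.   -0.67] turn [0. 0. 0.] rows>= 0.7
```

View pics/hover2.png

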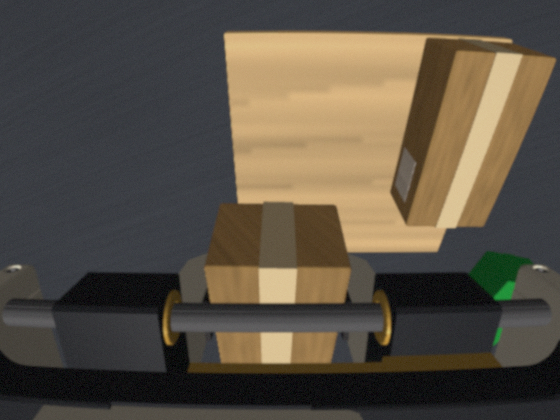

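In the hover view, the held carton has its bottom back edge at row ~204 (columns 220–334), within 3 px of prediction. The slab's far-left corner is at (225,34), its near-right corner at about (438,252), and the laid carton's top-face near corners at (408,226) and (487,226). I'll check the slab pose against this view.

```bash
python3 - <<'E'
from chk import *
d=cam('wrist');p,R=now()
P=[np.r_[slab(q),24] for q in([-87,-87],[-87,87],[87,87])]+[np.r_[slab([25,30]),66],np.r_[slab([25,85]),66],np.r_[slab([-85,85]),66]]
print(proj(d,P)[:,::-1].round(1).tolist())
obs=np.array([[225,34],[512,39],[438,252]])[:,::-1]
f=lambda q:(proj(d,np.c_[np.array([[-87,-87],[-87,87],[87,87]])@Ro.from_euler('z',q[2]).as_matrix()[:2,:2].T+q[:2],[24]*3])-obs).ravel()
r=least_squares(f,[547,195,2.79]);print(r.x.round(3),r.fun.round(1))
E
```

```text
13.2 [547.3 254.7  93.9] [-3.14   0.312 -0.353] q6 [0.21 0.74 1.21 0.17 1.46 2.1 ]
[[223.7, 31.7], [512.1, 38.4], [436.8, 250.4], [404.7, 226.3], [482.5, 226.0], [553.6, 57.1]]
[546.212 194.796   2.792] [ 0.1 -0.3  0.5  0.5 -1.1 -0.2]
```

Call:
play_rows --rows '[[[0.05,0.02,-0.5],[0,0,0]],[[0,0,-0.6],[0,0,0]],[[0,0,-0.6],[0,0,0]],[[0,0,-0.4],[0,0,0]],[[0,0,-0.2],[0,0,0]],[[0,0,0],[0,0,0]]]'

```text
time: 13.95
tool_pos: [548.4, 255.6, 24.1]
tcp_rot: [-3.141, 0.313, -0.353]
contact_force: [0.5, -0.1, -2.0]
grip_width: 54.6
finger_force: 29.9
```

Call:
play_rows --rows '[[[0,0,-0.12],[0,0,0]],[[0,0,-0.12],[0,0,0]],[[0,0,-0.1],[0,0,0]],[[0,0,-0.05],[0,0,0]],[[0,0,0],[0,0,0]]]'

```text
time: 14.58
tool_pos: [548.4, 255.6, 12.6]
tcp_rot: [-3.14, 0.313, -0.353]
contact_force: [0.2, -0.0, -2.4]
grip_width: 55.1
finger_force: 29.9
```

Call:
play_rows --rows '[[[0,0,-0.05],[0,0,0]],[[0,0,-0.04],[0,0,0]],[[0,0,0],[0,0,0]]]'

```text
time: 14.95
tool_pos: [548.5, 255.6, 10.0]
tcp_rot: [-3.14, 0.313, -0.353]
contact_force: [0.7, -0.1, -0.7]
grip_width: 54.7
finger_force: 30.1
```

Call:
play_rows --rows '[[[0,0,-0.03],[0,0,0]],[[0,0,-0.02],[0,0,0]],[[0,0,0],[0,0,0]]]'

```text
time: 15.32
tool_pos: [548.7, 255.6, 9.4]
tcp_rot: [-3.14, 0.313, -0.353]
contact_force: [-2.3, -0.3, 5.2]
grip_width: 54.7
finger_force: 31.9
```

Call:
play_rows --rows '[[[0,0,0],[0,0,0]],[[0,0,0],[0,0,0]],[[0,0,0],[0,0,0]]]' --hand 0.43

```text
time: 15.7
tool_pos: [549.4, 256.6, 9.2]
tcp_rot: [-3.138, 0.311, -0.352]
contact_force: [2.7, 4.5, 6.0]
grip_width: 65.1
finger_force: 2.8
```

Call:
play_rows --rows '[[[0,0,0.4],[0,0,0]],[[0,0,0.7],[0,0,0]],[[0,0,0.8],[0,0,0]],[[0,0,1],[0,0,0]],[[0,0,1],[0,0,0]],[[0,0,0.8],[0,0,0]],[[0,0,0],[0,0,0]]]'

```text
time: 16.58
tool_pos: [549.4, 255.5, 151.4]
tcp_rot: [-3.139, 0.31, -0.352]
contact_force: [-0.7, 0.4, -0.7]
grip_width: 65.4
finger_force: 0.0
```

```bash
python3 - <<'E'
from chk import *
d=cam('wrist');p,R=now();pickle.dump(d,open('after1.pkl','wb'));cv2.imwrite('after1.png',d['frame'][:,:,::-1])
for r in trace('carton1','wrist'):
    m=r['mask'].astype(np.uint8);c=max(cv2.findContours(m,0,1)[0],key=cv2.contourArea);print(round(r['p'],2),r['at'],cv2.approxPolyDP(c,3,True)[:,0].tolist())
P=[np.r_[slab(q),66] for q in([-25,-85],[-25,-30],[85,-30],[85,-85])]
print('expect top face of placed',proj(d,P)[:,::-1].round(1).tolist())
T,R1=rg([469.7,-203.7,76.8],20,7,12)
p,R=step(p,R,T+R1.apply([0,0,-65]),R1,'pre')
p,R=step(p,R,T,R1,'down')
E
```

```text
16.62 [548.6 255.3 149.7] [-3.14   0.312 -0.353] q6 [0.22 0.69 1.14 0.17 1.57 2.12]
0.79 [250.6, 476.1] [[426, 269], [480, 270], [495, 280], [520, 248], [501, 226], [463, 218]]
0.78 [168.1, 275.8] [[247, 106], [240, 123], [246, 235], [305, 238], [315, 136], [311, 107]]
expect top face of placed [[239.2, 124.8], [315.0, 124.8], [307.1, 239.6], [247.2, 239.5]]
pre to [ 478.4 -205.2  116.3] shift [ -2.34 -15.35  -1.11] turn [-0.97 -3.61  1.29] rows>= 15.4
down to [ 491.7 -207.4   52.8] shift [ 0.44 -0.08 -2.12] turn [0. 0. 0.] rows>= 2.1
```

Carton 1 is placed: its traced top face is within about 2 px of where it should be. On to carton 2.

Call:
play_rows --rows '[[[-0.15,-1,0],[-0.08,-0.3,0.11]],[[-0.15,-1,0],[-0.08,-0.3,0.11]],[[-0.15,-1,0],[-0.08,-0.3,0.11]],[[-0.15,-1,0],[-0.08,-0.3,0.11]],[[-0.15,-1,0],[-0.08,-0.3,0.11]],[[-0.15,-1,0],[-0.08,-0.3,0.11]],[[-0.15,-1,0],[-0.08,-0.3,0.11]],[[-0.15,-1,0],[-0.08,-0.3,0.11]],[[-0.15,-1,0],[-0.08,-0.3,0.11]],[[-0.15,-1,0],[-0.08,-0.3,0.11]],[[-0.15,-1,0],[-0.08,-0.3,0.11]],[[-0.15,-1,0],[-0.09,-0.31,0.08]]]'

```text
time: 18.18
tool_pos: [493.3, -105.1, 148.1]
tcp_rot: [3.141, -0.207, -0.168]
contact_force: [1.1, -0.6, -0.8]
grip_width: 65.7
finger_force: 0.0
```

Call:
play_rows --rows '[[[-0.14,-0.9,-0.2],[0,0,0]],[[-0.14,-0.9,-0.3],[0,0,0]],[[-0.14,-0.9,-0.3],[0,0,0]],[[-0.12,-0.65,-0.3],[0,0,0]],[[0,0,0],[0,0,0]],[[0,0,0],[0,0,0]],[[0,0,0],[0,0,0]]]'

```text
time: 19.05
tool_pos: [478.4, -204.1, 116.6]
tcp_rot: [3.141, -0.208, -0.167]
contact_force: [0.6, -0.3, 0.7]
grip_width: 65.6
finger_force: 0.0
```

```bash
python3 - <<'E'
from chk import *
d=cam('wrist');p,R=now();cv2.imwrite('pre_c2.png',d['frame'][:,:,::-1])
for r in trace('carton1','wrist'):
    m=r['mask'].astype(np.uint8);c=max(cv2.findContours(m,0,1)[0],key=cv2.contourArea);print(round(r['p'],2),np.round(r['at']),cv2.approxPolyDP(c,3,True)[:,0].tolist())
Rc=Ro.from_euler('ZY',[-.168,-np.radians(30)])
for c in([469.7,-203.7,76.8],[453.8,-291,76.8]):
    print('pred',proj(d,np.array(c)+Rc.apply([[55,27.5,-21],[55,-27.5,-21],[55,27.5,21],[55,-27.5,21],[-55,27.5,21],[-55,-27.5,21]]))[:,::-1].round(0).tolist())
T,R1=rg([469.7,-203.7,76.8],20,7,12)
p,R=step(p,R,T,R1,'down')
E
```

```text
19.1 [ 478.5 -204.2  116.7] [ 3.141 -0.208 -0.167] q6 [-0.61  0.33  1.86  0.13  0.77  1.05]
0.87 [362. 286.] [[302, 360], [292, 347], [266, 362]]
0.81 [219. 416.] [[372, 169], [355, 251], [376, 260], [390, 276], [397, 271], [450, 271], [478, 207], [448, 170]]
0.65 [  9. 369.] [[323, 0], [374, 38], [404, 0]]
0.62 [231. 278.] [[317, 169], [281, 165], [236, 169], [229, 205], [239, 302], [314, 302], [326, 212]]
pred [[237.0, 168.0], [320.0, 168.0], [230.0, 205.0], [328.0, 205.0], [243.0, 321.0], [314.0, 321.0]]
pred [[370.0, 170.0], [449.0, 171.0], [386.0, 207.0], [479.0, 207.0], [358.0, 322.0], [427.0, 321.0]]
down to [ 491.7 -207.4   52.8] shift [ 0.44 -0.11 -2.13] turn [ 0.   -0.01 -0.  ] rows>= 2.1
```

Call:
play_rows --rows '[[[0.1,-0.02,-0.45],[0,0,0]],[[0.1,-0.02,-0.5],[0,0,0]],[[0.1,-0.02,-0.5],[0,0,0]],[[0.1,-0.02,-0.45],[0,0,0]],[[0.04,-0.02,-0.2],[0,0,0]],[[0,0,0],[0,0,0]],[[0,0,0],[0,0,0]]]'

```text
time: 20.02
tool_pos: [491.7, -208.1, 53.9]
tcp_rot: [3.14, -0.209, -0.168]
contact_force: [0.1, -0.0, 0.2]
grip_width: 65.6
finger_force: 0.0
```

Call:
play_rows --rows '[[[0,0,0],[0,0,0]],[[0,0,0],[0,0,0]],[[0,0,0],[0,0,0]]]' --hand -1

```text
time: 20.4
tool_pos: [491.7, -207.9, 54.0]
tcp_rot: [3.141, -0.209, -0.168]
contact_force: [-0.2, 1.2, 3.2]
grip_width: 55.0
finger_force: 29.9
```

```bash
python3 - <<'E'
from chk import *
p,R=now();rel=relof([469.7,-203.7,76.8],-.168,p,R);print('TCP in carton',rel[0].round(1))
pickle.dump(rel,open('rel2.pkl','wb'))
P,RR=place([57.5,30],SY-np.pi*1.5,rel)
p1=p+[-3,0,140]
p,R=step(p1,R,P+[0,0,80],RR,'hover');p,R=step(p,R,P,RR,'down')
E
```

```text
20.4 [ 491.7 -207.9   54. ] [ 3.141 -0.209 -0.168] q6 [-0.6   0.45  1.89  0.15  0.62  1.03]
TCP in carton [  8.   -0.5 -30.9]
hover to [479.8 179.6  94.1] shift [-0.3  12.92 -3.33] turn [  3.69   2.14 -12.26] rows>= 12.9
down to [479.8 179.6  14.1] shift [ 0.    0.   -2.67] turn [0. 0. 0.] rows>= 2.7
```

Call:
play_rows --rows '[[[-0.05,0,0.3],[0,0,0]],[[-0.05,0,0.6],[0,0,0]],[[0,0,0.8],[0,0,0]],[[0,0,0.8],[0,0,0]],[[0,0,0.8],[0,0,0]],[[0,0,0.8],[0,0,0]],[[0,0,0.6],[0,0,0]],[[0,0,0],[0,0,0]]]'

```text
time: 21.4
tool_pos: [488.9, -208.3, 195.9]
tcp_rot: [3.139, -0.211, -0.168]
contact_force: [-0.4, 0.2, -3.2]
grip_width: 54.6
finger_force: 29.9
```

```bash
python3 - <<'E'
from chk import *
rel=pickle.load(open('rel2.pkl','rb'));held(rel,'held2.png');p,R=now()
P,RR=place([57.5,30],SY-np.pi*.5,rel)
p,R=step(p,R,P+[0,0,80],RR,'hover');p,R=step(p,R,P,RR,'down')
E
```

```text
pred(col,row) top L,R bottom L,R [[204.0, 257.0], [348.0, 256.0], [219.0, 195.0], [333.0, 195.0]]
0.7 [[220, 197], [205, 254], [215, 301], [341, 299], [349, 252], [333, 196], [265, 192]]
21.5 [ 487.9 -207.6  193.9] [ 3.141 -0.207 -0.168] q6 [-0.6   0.25  1.72  0.1   0.99  1.09]
hover to [486.3 194.3  94.1] shift [-0.05 13.4  -3.33] turn [-2.03  3.5   9.68] rows>= 13.4
down to [486.3 194.3  14.1] shift [ 0.    0.   -2.67] turn [0. 0. 0.] rows>= 2.7
```

Call:
play_rows --rows '[[[0,0.96,-0.1],[-0.145,0.25,0.69]],[[0,0.96,-0.1],[-0.145,0.25,0.69]],[[0,0.96,-0.1],[-0.145,0.25,0.69]],[[0,0.96,-0.1],[-0.145,0.25,0.69]],[[0,0.96,-0.1],[-0.145,0.25,0.69]],[[0,0.96,-0.1],[-0.145,0.25,0.69]],[[0,0.96,-0.1],[-0.145,0.25,0.69]],[[0,0.96,-0.1],[-0.145,0.25,0.69]],[[0,0.96,-0.1],[-0.145,0.25,0.69]],[[0,0.96,-0.1],[-0.145,0.25,0.69]],[[0,0.96,-0.1],[-0.145,0.25,0.69]],[[0,0.96,-0.1],[-0.145,0.25,0.69]]]'

```text
time: 23.0
tool_pos: [487.9, 138.6, 157.2]
tcp_rot: [3.095, 0.249, 1.012]
contact_force: [0.5, 1.0, -3.5]
grip_width: 54.8
finger_force: 29.9
```

Call:
play_rows --rows '[[[0,0.8,-0.5],[-0.145,0.25,0.69]],[[-0.03,0.7,-0.7],[-0.145,0.25,0.69]],[[-0.02,0.38,-0.7],[0,0,0.02]],[[0,0,-0.2],[0,0,0]],[[0,0,0],[0,0,0]],[[0,0,0],[0,0,0]],[[0,0,0],[0,0,0]]]'

```text
time: 23.88
tool_pos: [487.6, 193.7, 96.4]
tcp_rot: [3.138, 0.312, 1.215]
contact_force: [0.0, 0.5, -2.3]
grip_width: 55.0
finger_force: 29.9
```

```bash
python3 - <<'E'
from chk import *
rel=pickle.load(open('rel2.pkl','rb'));d=held(rel,'hoverp1.png');p,R=now()
for n,P in(('slab',[np.r_[slab(q),24] for q in([-87,-87],[87,-87],[-87,87],[87,87])]),('c1top',[np.r_[slab(q),66] for q in([-25,-85],[-25,-30],[85,-30],[85,-85])]),('laidtop',[np.r_[slab(q),66] for q in([-85,31],[25,31],[25,86],[-85,86])])):print(n,proj(d,P)[:,::-1].round(0).tolist())
for q in ('slab','carton1'):
  for r in trace(q,'wrist'):
    m=r['mask'].astype(np.uint8);c=max(cv2.findContours(m,0,1)[0],key=cv2.contourArea);print(q,round(r['p'],2),np.round(r['at']),cv2.approxPolyDP(c,3,True)[:,0].tolist())
P,RR=place([57.5,30],SY-np.pi*.5,rel)
p,R=step(p,R,P,RR,'down')
E
```

```text
pred(col,row) top L,R bottom L,R [[205.0, 256.0], [349.0, 255.0], [220.0, 195.0], [333.0, 194.0]]
0.63 [[220, 196], [205, 255], [214, 301], [341, 300], [350, 254], [334, 196], [279, 192]]
23.98 [487.4 193.9  96.2] [3.138 0.313 1.216] q6 [ 0.38  0.6   1.48 -0.24  1.28  0.83]
slab [[509.0, 35.0], [223.0, 29.0], [435.0, 247.0], [242.0, 248.0]]
c1top [[440.0, 47.0], [416.0, 148.0], [226.0, 148.0], [216.0, 45.0]]
laidtop [[478.0, 228.0], [322.0, 230.0], [316.0, 284.0], [453.0, 282.0]]
slab 0.59 [155. 416.] [[223, 32], [224, 38], [240, 30], [405, 34], [442, 50], [435, 94], [416, 150], [233, 149], [238, 193], [278, 191], [337, 196], [453, 197], [508, 39], [483, 33], [309, 27]]
carton1 0.85 [ 88. 323.] [[221, 43], [228, 146], [417, 147], [432, 101], [441, 49], [410, 36], [232, 32]]
carton1 0.85 [267. 140.] [[120, 270], [161, 272], [126, 264]]
carton1 0.63 [259. 275.] [[220, 196], [205, 255], [214, 301], [341, 300], [350, 254], [334, 196], [279, 192]]
carton1 0.22 [360. 342.] [[349, 351], [332, 352], [329, 360], [351, 361]]
down to [486.3 194.3  14.1] shift [-0.04  0.02 -2.74] turn [-0.01  0.02  0.  ] rows>= 2.7
```

Call:
play_rows --rows '[[[-0.03,0.01,-0.5],[0,0,0]],[[0,0,-0.7],[0,0,0]],[[0,0,-0.7],[0,0,0]],[[0,0,-0.4],[0,0,0]],[[0,0,-0.2],[0,0,0]],[[0,0,0],[0,0,0]],[[0,0,0],[0,0,0]]]'

```text
time: 24.95
tool_pos: [486.6, 194.6, 21.1]
tcp_rot: [3.138, 0.313, 1.216]
contact_force: [0.3, 0.7, -2.4]
grip_width: 55.2
finger_force: 29.9
```

Call:
play_rows --rows '[[[0,0,-0.12],[0,0,0]],[[0,0,-0.07],[0,0,0]],[[0,0,-0.05],[0,0,0]],[[0,0,0],[0,0,0]]]'

```text
time: 25.45
tool_pos: [486.1, 194.4, 13.3]
tcp_rot: [3.139, 0.314, 1.217]
contact_force: [1.0, 0.0, -2.4]
grip_width: 54.8
finger_force: 29.9
```

Call:
play_rows --rows '[[[0,0,-0.05],[0,0,0]],[[0,0,-0.03],[0,0,0]],[[0,0,0],[0,0,0]]]'

```text
time: 25.82
tool_pos: [486.2, 194.4, 13.2]
tcp_rot: [3.138, 0.314, 1.216]
contact_force: [-4.0, 0.8, 15.0]
grip_width: 55.0
finger_force: 29.9
```

Call:
play_rows --rows '[[[0,0,0.04],[0,0,0]],[[0,0,0],[0,0,0]],[[0,0,0],[0,0,0]]]' --hand 0.43

```text
time: 26.2
tool_pos: [486.1, 194.3, 12.0]
tcp_rot: [3.14, 0.314, 1.217]
contact_force: [-0.6, -0.1, 0.6]
grip_width: 65.7
finger_force: 0.0
```

Call:
play_rows --rows '[[[0,0,0.4],[0,0,0]],[[0,0,0.7],[0,0,0]],[[0,0,0.8],[0,0,0]],[[0,0,1],[0,0,0]],[[0,0,1],[0,0,0]],[[0,0,0.8],[0,0,0]],[[0,0,0],[0,0,0]]]'

```text
time: 27.08
tool_pos: [487.2, 194.8, 155.3]
tcp_rot: [3.136, 0.311, 1.216]
contact_force: [0.0, 0.4, -0.6]
grip_width: 65.7
finger_force: 0.0
```

```bash
python3 - <<'E'
from chk import *
d=cam('wrist');p,R=now();cv2.imwrite('after2.png',d['frame'][:,:,::-1])
for n,P in(('c1top',[np.r_[slab(q),66] for q in([-25,-85],[-25,-30],[85,-30],[85,-85])]),('p1top',[np.r_[slab(q),66] for q in([30,-25],[85,-25],[85,85],[30,85])])):print(n,proj(d,P)[:,::-1].round(0).tolist())
for r in trace('carton1','wrist'):
    m=r['mask'].astype(np.uint8);c=max(cv2.findContours(m,0,1)[0],key=cv2.contourArea);print(round(r['p'],2),np.round(r['at']),cv2.approxPolyDP(c,3,True)[:,0].tolist())
# place3: downslope grasp
T,R1=rg([453.8,-291,76.8],-20,7,12)
p,R=step(p,R,T+R1.apply([0,0,-75]),R1,'pre')
p,R=step(p,R,T,R1,'down')
E
```

```text
27.12 [486.4 194.6 153.9] [3.138 0.312 1.216] q6 [ 0.38  0.53  1.42 -0.24  1.4   0.8 ]
c1top [[403.0, 32.0], [388.0, 114.0], [237.0, 114.0], [231.0, 31.0]]
p1top [[312.0, 120.0], [237.0, 121.0], [246.0, 235.0], [305.0, 235.0]]
0.84 [250. 171.] [[141, 231], [130, 252], [130, 270], [164, 276], [177, 260], [209, 249], [215, 253], [214, 298], [223, 298], [231, 244]]
0.81 [169. 275.] [[310, 114], [239, 115], [246, 232], [274, 235], [304, 231], [313, 122]]
0.78 [ 70. 316.] [[235, 31], [240, 112], [388, 114], [397, 84], [403, 34], [385, 26], [243, 23]]
0.45 [360. 260.] [[247, 361], [273, 362], [264, 355]]
pre to [ 426.3 -286.3  106.1] shift [ -2.   -16.03  -1.59] turn [ 2.05 -3.49 -9.67] rows>= 16.0
down to [ 441.7 -288.9   32.8] shift [ 0.51 -0.09 -2.45] turn [0. 0. 0.] rows>= 2.4
```

Call:
play_rows --rows '[[[-0.12,-1,0],[0.17,-0.29,-0.8]],[[-0.12,-1,0],[0.17,-0.29,-0.8]],[[-0.12,-1,0],[0.17,-0.29,-0.8]],[[-0.12,-1,0],[0.17,-0.29,-0.8]],[[-0.12,-1,0],[0.17,-0.29,-0.8]],[[-0.12,-1,0],[0.17,-0.29,-0.8]],[[-0.12,-1,0],[0.17,-0.29,-0.8]],[[-0.12,-1,0],[0.17,-0.29,-0.8]],[[-0.12,-1,0],[0.17,-0.29,-0.8]],[[-0.12,-1,0],[0.17,-0.29,-0.8]],[[-0.12,-1,0],[0.17,-0.29,-0.8]],[[-0.12,-1,0],[0.17,-0.29,-0.8]]]'

```text
time: 28.68
tool_pos: [442.0, -166.3, 152.0]
tcp_rot: [3.141, -0.206, -0.161]
contact_force: [-0.3, 0.6, 0.0]
grip_width: 65.5
finger_force: 0.0
```

Call:
play_rows --rows '[[[-0.14,-1,-0.3],[0.01,-0.01,-0.07]],[[-0.14,-1,-0.4],[0,0,0]],[[-0.14,-1,-0.4],[0,0,0]],[[-0.14,-0.8,-0.3],[0,0,0]],[[0,-0.2,-0.2],[0,0,0]],[[0,0,0],[0,0,0]],[[0,0,0],[0,0,0]],[[0,0,0],[0,0,0]]]'

```text
time: 29.68
tool_pos: [426.4, -284.9, 105.5]
tcp_rot: [3.141, -0.209, -0.166]
contact_force: [-0.5, -1.0, 0.5]
grip_width: 65.7
finger_force: 0.0
```

```bash
python3 - <<'E'
from chk import *
d=cam('wrist');p,R=now();cv2.imwrite('pre_c3.png',d['frame'][:,:,::-1])
for r in trace('carton1','wrist'):
    m=r['mask'].astype(np.uint8);c=max(cv2.findContours(m,0,1)[0],key=cv2.contourArea);print(round(r['p'],2),np.round(r['at']),cv2.approxPolyDP(c,3,True)[:,0].tolist())
Rc=Ro.from_euler('ZY',[-.168,-np.radians(30)])
c=[453.8,-291,76.8]
print('pred',proj(d,np.array(c)+Rc.apply([[55,27.5,-21],[55,-27.5,-21],[55,27.5,21],[55,-27.5,21],[-55,27.5,21],[-55,-27.5,21]]))[:,::-1].round(0).tolist())
T,R1=rg(c,-20,7,12)
p,R=step(p,R,T,R1,'down')
E
```

```text
29.73 [ 426.4 -285.   105.5] [ 3.141 -0.209 -0.166] q6 [-0.82  0.34  1.88  0.18  0.77  0.79]
0.8 [354. 204.] [[211, 333], [202, 332], [193, 343], [185, 370], [207, 372], [211, 362], [229, 361]]
0.57 [187. 278.] [[235, 107], [225, 137], [238, 276], [312, 279], [330, 142], [323, 110]]
pred [[235.0, 109.0], [323.0, 109.0], [227.0, 137.0], [333.0, 137.0], [241.0, 280.0], [317.0, 280.0]]
down to [ 441.7 -288.9   32.8] shift [ 0.51 -0.13 -2.43] turn [ 0.   -0.01 -0.01] rows>= 2.4
```

Call:
play_rows --rows '[[[0.1,-0.02,-0.5],[0,0,0]],[[0.12,-0.02,-0.6],[0,0,0]],[[0.12,-0.02,-0.6],[0,0,0]],[[0.1,-0.02,-0.5],[0,0,0]],[[0.05,-0.01,-0.2],[0,0,0]],[[0,0,0],[0,0,0]],[[0,0,0],[0,0,0]]]'

```text
time: 30.65
tool_pos: [441.0, -288.5, 33.6]
tcp_rot: [3.141, -0.209, -0.167]
contact_force: [0.3, -0.2, -0.7]
grip_width: 65.9
finger_force: 0.0
```

Call:
play_rows --rows '[[[0,0,0],[0,0,0]],[[0,0,0],[0,0,0]],[[0,0,0],[0,0,0]]]' --hand -1

```text
time: 31.02
tool_pos: [440.9, -288.4, 33.6]
tcp_rot: [3.141, -0.209, -0.167]
contact_force: [-1.2, 0.5, 4.5]
grip_width: 54.8
finger_force: 30.0
```

```bash
python3 - <<'E'
from chk import *
p,R=now();rel=relof([454,-289.8,76.8],-.168,p,R);print('TCP in carton',rel[0].round(1))
pickle.dump(rel,open('rel3.pkl','wb'))
E
```

```text
31.02 [ 440.9 -288.4   33.6] [ 3.141 -0.209 -0.167] q6 [-0.8   0.48  1.91  0.22  0.59  0.76]
TCP in carton [-33.   -0.8 -30.9]
```

Call:
play_rows --rows '[[[-0.02,0,0.3],[0,0,0]],[[0,0,0.6],[0,0,0]],[[0,0,0.8],[0,0,0]],[[0,0,0.9],[0,0,0]],[[0,0,0.9],[0,0,0]],[[0,0,0.9],[0,0,0]],[[0,0,0.8],[0,0,0]],[[0,0,0.3],[0,0,0]],[[0,0,0],[0,0,0]]]'

```text
time: 32.15
tool_pos: [440.1, -288.2, 198.1]
tcp_rot: [3.141, -0.208, -0.167]
contact_force: [0.0, -0.6, -3.0]
grip_width: 55.1
finger_force: 30.0
```

```bash
python3 - <<'E'
from chk import *
rel=pickle.load(open('rel3.pkl','rb'));held(rel,'held3.png');p,R=now()
P,RR=place([-57.5,-30],SY-np.pi*.5,rel)
p,R=step(p,R,P+[0,0,90],RR,'hover');p,R=step(p,R,P,RR,'down')
E
```

```text
pred(col,row) top L,R bottom L,R [[186.0, 160.0], [364.0, 160.0], [209.0, 113.0], [342.0, 113.0]]
0.83 [[212, 110], [188, 158], [213, 301], [339, 302], [367, 160], [346, 112], [295, 107]]
32.25 [ 439.7 -287.8  197. ] [-3.141 -0.206 -0.167] q6 [-0.81  0.25  1.71  0.14  1.02  0.87]
hover to [601.  172.2 104.1] shift [ 5.38 15.33 -3.1 ] turn [-2.03  3.49  9.68] rows>= 15.3
down to [601.  172.2  14.1] shift [ 0.  0. -3.] turn [0. 0. 0.] rows>= 3.0
```

Call:
play_rows --rows '[[[0.35,1,0],[-0.135,0.233,0.645]],[[0.35,1,0],[-0.135,0.233,0.645]],[[0.35,1,0],[-0.135,0.233,0.645]],[[0.35,1,0],[-0.135,0.233,0.645]],[[0.35,1,0],[-0.135,0.233,0.645]],[[0.35,1,0],[-0.135,0.233,0.645]],[[0.35,1,0],[-0.135,0.233,0.645]],[[0.35,1,0],[-0.135,0.233,0.645]],[[0.35,1,0],[-0.135,0.233,0.645]],[[0.35,1,0],[-0.135,0.233,0.645]],[[0.35,1,0],[-0.135,0.233,0.645]],[[0.35,1,0],[-0.135,0.233,0.645]]]'

```text
time: 33.75
tool_pos: [566.1, 72.8, 196.6]
tcp_rot: [3.083, 0.219, 0.935]
contact_force: [0.3, 0.2, -3.0]
grip_width: 55.0
finger_force: 30.0
```

Call:
play_rows --rows '[[[0.3,0.9,-0.3],[-0.1,0.17,0.485]],[[0.3,0.9,-0.4],[-0.1,0.17,0.485]],[[0.28,0.85,-0.5],[-0.1,0.17,0.485]],[[0.26,0.7,-0.6],[-0.11,0.18,0.485]],[[0,0,-0.6],[0,0,0]],[[0,0,-0.4],[0,0,0]],[[0,0,0],[0,0,0]],[[0,0,0],[0,0,0]],[[0,0,0],[0,0,0]]]'

```text
time: 34.88
tool_pos: [600.9, 171.9, 115.2]
tcp_rot: [3.138, 0.311, 1.217]
contact_force: [0.2, -0.5, -3.0]
grip_width: 54.7
finger_force: 30.0
```

```bash
python3 - <<'E'
from chk import *
rel=pickle.load(open('rel3.pkl','rb'));rel[0][1]=.3;d=held(rel,'hoverp3.png');p,R=now()
for n,P in(('slab',[np.r_[slab(q),24] for q in([-87,-87],[87,-87],[-87,87],[87,87])]),('c1top',[np.r_[slab(q),66] for q in([-25,-85],[-25,-30],[85,-30],[85,-85])]),('laidtop',[np.r_[slab(q),66] for q in([-85,31],[25,31],[25,86],[-85,86])])):print(n,proj(d,P)[:,::-1].round(0).tolist())
for r in trace('carton1','wrist'):
    m=r['mask'].astype(np.uint8);c=max(cv2.findContours(m,0,1)[0],key=cv2.contourArea);print(round(r['p'],2),np.round(r['at']),cv2.approxPolyDP(c,3,True)[:,0].tolist())
t=capture('top')['frame'];cv2.imwrite('pics/toph3.png',t[:,:,::-1])
P,RR=place([-57.5,-30],SY-np.pi*.5,rel)
p,R=step(p,R,P,RR,'down')
E
```

```text
pred(col,row) top L,R bottom L,R [[190.0, 159.0], [368.0, 159.0], [212.0, 112.0], [345.0, 112.0]]
0.7 [[211, 109], [188, 160], [213, 301], [340, 301], [366, 168], [366, 155], [345, 112], [294, 107]]
34.98 [600.8 172.1 115. ] [3.139 0.312 1.217] q6 [ 0.29  0.74  1.15 -0.25  1.45  0.7 ]
slab [[320.0, 56.0], [65.0, 61.0], [307.0, 249.0], [128.0, 249.0]]
c1top [[218.0, 75.0], [226.0, 162.0], [64.0, 164.0], [33.0, 81.0]]
laidtop [[312.0, 233.0], [168.0, 233.0], [181.0, 282.0], [308.0, 282.0]]
0.98 [211. 130.] [[71, 164], [67, 169], [108, 270], [173, 272], [176, 267], [169, 232], [176, 213], [165, 164]]
0.88 [278.  54.] [[36, 266], [44, 298], [59, 297], [86, 272]]
0.7 [207. 277.] [[211, 109], [188, 160], [213, 301], [340, 301], [366, 168], [366, 155], [345, 112], [294, 107]]
down to [600.  172.6  14.1] shift [-0.02  0.02 -3.36] turn [-0.02  0.02  0.  ] rows>= 3.4
```

Call:
play_rows --rows '[[[0,0.01,-0.5],[0,0,0]],[[0,0,-0.8],[0,0,0]],[[0,0,-0.8],[0,0,0]],[[0,0,-0.6],[0,0,0]],[[0,0,-0.3],[0,0,0]],[[0,0,-0.13],[0,0,0]],[[0,0,0],[0,0,0]],[[0,0,0],[0,0,0]]]'

```text
time: 36.08
tool_pos: [600.9, 172.7, 21.1]
tcp_rot: [3.139, 0.312, 1.217]
contact_force: [-0.3, 0.8, -2.2]
grip_width: 54.8
finger_force: 30.0
```

Call:
play_rows --rows '[[[0,0,-0.12],[0,0,0]],[[0,0,-0.07],[0,0,0]],[[0,0,-0.04],[0,0,0]],[[0,0,0],[0,0,0]]]'

```text
time: 36.58
tool_pos: [600.4, 172.5, 13.4]
tcp_rot: [3.14, 0.313, 1.218]
contact_force: [-1.8, 0.8, -1.1]
grip_width: 54.7
finger_force: 30.0
```

Call:
play_rows --rows '[[[0,0,-0.04],[0,0,0]],[[0,0,-0.01],[0,0,0]],[[0,0,0],[0,0,0]]]'

```text
time: 36.95
tool_pos: [600.4, 172.5, 13.3]
tcp_rot: [3.139, 0.313, 1.218]
contact_force: [-4.4, -0.0, 8.5]
grip_width: 54.8
finger_force: 30.0
```

Call:
play_rows --rows '[[[0,0,0],[0,0,0]],[[0,0,0],[0,0,0]],[[0,0,0],[0,0,0]]]' --hand 0.43

```text
time: 37.33
tool_pos: [600.5, 172.5, 11.7]
tcp_rot: [3.14, 0.312, 1.218]
contact_force: [0.3, -0.0, -0.7]
grip_width: 65.4
finger_force: 0.0
```

Call:
play_rows --rows '[[[0,0,0.4],[0,0,0]],[[0,0,0.7],[0,0,0]],[[0,0,0.8],[0,0,0]],[[0,0,1],[0,0,0]],[[0,0,1],[0,0,0]],[[-0.5,-0.6,1],[0.2,-0.35,0]],[[-0.8,-0.8,0.8],[0.4,-0.7,0]],[[-0.8,-0.8,0.5],[0.4,-0.7,0]],[[-0.8,-0.8,0],[0.2,-0.4,0]],[[0,0,0],[0,0,0]],[[0,0,0],[0,0,0]],[[0,0,0],[0,0,0]]]'

```text
time: 38.83
tool_pos: [514.7, 83.1, 198.3]
tcp_rot: [2.918, 0.046, 1.179]
contact_force: [0.2, 0.7, -0.2]
grip_width: 65.9
finger_force: 0.0
```

```bash
python3 - <<'E'
from chk import *
d=cam('wrist');p,R=now();t=cam('top');s=cam('side')
uv=proj(d,[np.r_[slab([0,0]),50]])[0];print(uv)
a=cv2.resize(d['frame'][:,:,::-1],(560,420));b=cv2.resize(t['frame'][140:290,130:290,::-1],(240,225));c=cv2.resize(s['frame'][120:210,220:340,::-1],(240,180))
cv2.imwrite('pics/final.png',np.hstack([a,np.vstack([b,c,np.zeros((15,240,3),np.uint8)])]))
E
```

```text
38.88 [514.4  83.1 197.9] [2.918 0.046 1.179] q6 [ 0.11  0.26  1.7  -0.17  1.01  0.57]
[ 57.47400189 226.64507175]
```

View pics/final.png

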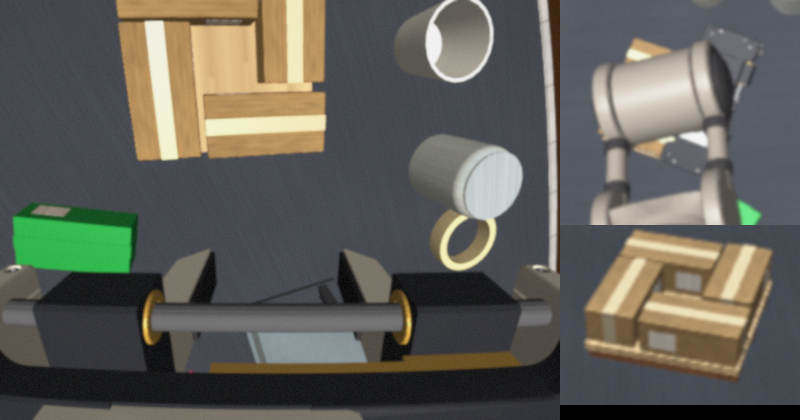

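The wrist view shows the pinwheel complete: left carton at columns 120–200, laid carton below it at rows 94–157, right carton ending at row 80, and the fourth along the top. The side crop confirms all lie flat. I'll measure the gaps.

```bash
python3 - <<'E'
from chk import *
d=cam('wrist');p,R=now()
f=d['frame'];cv2.imwrite('fin_w.png',f[:,:,::-1])
def S(uv): 
    w=pix(d,np.array(uv)[:,::-1],66)[:,:2]-SL;return (w@Ro.from_euler('z',SY).as_matrix()[:2,:2]).round(1).tolist()
print('p1',S([[120,20],[190,20],[201,153],[138,159]]));print('laid',S([[205,94],[325,92],[325,150],[209,157]]));print('p3',S([[264,80],[324,80],[260,20]]),'p2',S([[120,18],[255,17]]))
for r in trace('carton1','wrist'):
    m=r['mask'].astype(np.uint8);c=max(cv2.findContours(m,0,1)[0],key=cv2.contourArea);a=cv2.approxPolyDP(c,3,True)[:,0];print(round(r['p'],2),a.tolist(),S(a))
E
```

```text
39.02 [513.8  82.9 197.5] [2.919 0.046 1.179] q6 [ 0.11  0.26  1.7  -0.17  1.01  0.57]
p1 [[82.9, -28.7], [29.4, -27.4], [31.2, 80.5], [85.8, 81.3]]
laid [[22.8, 30.2], [-85.3, 32.4], [-86.4, 86.3], [24.5, 84.7]]
p3 [[-28.8, 20.6], [-84.2, 21.9], [-27.4, -27.1]] p2 [[82.7, -30.1], [-23.3, -29.4]]
0.82 [[117, 0], [123, 20], [175, 19], [196, 25], [248, 25], [259, 14], [258, 0]] [[83.2, -43.0], [80.7, -28.6], [41.1, -28.3], [25.1, -23.6], [-17.1, -23.3], [-26.7, -31.7], [-26.4, -42.2]]
0.66 [[13, 216], [17, 263], [61, 271], [112, 272], [131, 268], [138, 213], [31, 203]] [[201.1, 121.7], [211.4, 167.7], [174.9, 181.3], [129.2, 189.1], [110.9, 187.3], [94.2, 131.2], [182.7, 111.5]]
0.63 [[260, 0], [256, 20], [258, 82], [323, 80], [325, 0]] [[-28.0, -42.2], [-24.0, -27.1], [-23.4, 22.1], [-83.2, 21.9], [-84.3, -43.5]]
0.62 [[121, 22], [138, 157], [199, 156], [190, 23]] [[82.4, -27.2], [85.5, 79.6], [33.3, 83.1], [29.7, -25.2]]
```

```bash
python3 - <<'E'
from chk import *
p,R=now();step(p,R,[547,190,240],tool(1.217),'look')
E
```

```text
39.08 [513.7  82.8 197.4] [2.919 0.046 1.179] q6 [ 0.11  0.26  1.7  -0.17  1.01  0.57]
look to [547 190 240] shift [1.11 3.57 1.42] turn [0.89 1.36 0.23] rows>= 3.6
```

Call:
play_rows --rows '[[[0.2,0.6,0.35],[0.18,0.27,0.05]],[[0.25,0.8,0.35],[0.18,0.27,0.05]],[[0.25,0.8,0.35],[0.18,0.27,0.05]],[[0.25,0.8,0.37],[0.18,0.27,0.05]],[[0.16,0.57,0],[0.17,0.28,0.03]],[[0,0,0],[0,0,0]],[[0,0,0],[0,0,0]],[[0,0,0],[0,0,0]],[[0,0,0],[0,0,0]]]'

```text
time: 40.2
tool_pos: [546.5, 189.3, 240.6]
tcp_rot: [3.14, -0.001, 1.215]
contact_force: [0.5, -0.3, 0.8]
grip_width: 65.9
finger_force: 0.0
```

```bash
cat > gaps.py <<'E'
from chk import *
cap=capture('wrist');d=cam('wrist');p,R=now()
# rectify the plane z=66 in the slab frame, 5 px/mm
W=np.array([[x,y] for x in np.arange(-100,100.1,.25) for y in np.arange(-100,100.1,.25)])
M=Ro.from_euler('z',SY).as_matrix()[:2,:2]
n=801
def rect(z):
    uv=proj(d,np.c_[W@M.T+SL,np.full(len(W),z)])
    return cv2.remap(d['frame'],uv[:,1].reshape(n,n).astype(np.float32),uv[:,0].reshape(n,n).astype(np.float32),cv2.INTER_LINEAR)
r=rect(66.);np.save('rect.npy',r);cv2.imwrite('rect.png',r[:,:,::-1])
f=cv2.GaussianBlur(cv2.cvtColor(r,cv2.COLOR_RGB2GRAY),(5,5),0).astype(float)
def edges(axis,fixed,lo,hi):  # strongest gradients along axis 'x'/'y' averaged over fixed range
    a,b=[int((v+100)*4) for v in fixed]
    prof=f[:,a:b].mean(1) if axis=='x' else f[a:b].mean(0)
    g=np.gradient(cv2.GaussianBlur(prof[:,None],(1,9),0)[:,0]);c=np.arange(n)/4-100
    pk=[i for i in range(2,n-2) if lo<=c[i]<=hi and abs(g[i])==abs(g[i-4:i+5]).max() and abs(g[i])>1.0]
    print(axis,fixed,[(c[i],round(g[i],1)) for i in pk])
edges('y',(-80,-62),-100,45);edges('y',(-53,-35),-100,45);edges('x',(-60,-35),-100,35);edges('x',(-20,15),-100,100)
edges('y',(35,50),-100,100);edges('y',(65,80),-100,100);edges('x',(35,50),-100,100);edges('x',(65,80),-100,100);edges('x',(-80,-65),-100,100);edges('y',(0,20),-100,100)
E
python3 gaps.py; python3 - <<'E'
from chk import *
for r in trace('carton1','wrist'):
    m=r['mask'].astype(np.uint8);c=max(cv2.findContours(m,0,1)[0],key=cv2.contourArea);a=cv2.approxPolyDP(c,3,True)[:,0];print(round(r['p'],2),a.tolist())
E
```

```text
40.3 [546.6 189.4 240.6] [ 3.140e+00 -1.000e-03  1.215e+00] q6 [0.2  0.42 1.32 0.   1.4  0.56]
0.97 [[114, 271], [155, 271], [164, 276], [170, 268], [125, 258]]
0.76 [[306, 93], [302, 96], [303, 194], [349, 196], [358, 95]]
0.57 [[194, 100], [198, 149], [297, 149], [300, 145], [301, 97], [229, 95]]Traceback (most recent call last):
  File "gaps.py", line 18, in <module>
    edges('y',(-80,-62),-100,45);edges('y',(-53,-35),-100,45);edges('x',(-60,-35),-100,35);edges('x',(-20,15),-100,100)
    ~~~~~^^^^^^^^^^^^^^^^^^^^^^^
  File "gaps.py", line 16, in edges
    pk=[i for i in range(2,n-2) if lo<=c[i]<=hi and abs(g[i])==abs(g[i-4:i+5]).max() and abs(g[i])>1.0]
                                                               ~~~~~~~~~~~~~~~~~~~^^
    return umr_maximum(a, axis, None, out, keepdims, initial, where)
ValueError: zero-size array to reduction operation maximum which has no identity
```

```bash
sed -i 's/range(2,n-2)/range(5,n-6)/;s/>1.0\]/>1.2]/' gaps.py; python3 gaps.py
```

```text
40.45 [546.7 189.5 240.5] [ 3.140e+00 -1.000e-03  1.215e+00] q6 [0.2  0.42 1.32 0.   1.4  0.56]
y (-80, -62) [(np.float64(-87.75), np.float64(6.8)), (np.float64(22.75), np.float64(-5.4)), (np.float64(31.25), np.float64(4.2))]
y (-53, -35) [(np.float64(-88.0), np.float64(6.3)), (np.float64(22.5), np.float64(-5.5)), (np.float64(31.0), np.float64(4.7))]
x (-60, -35) [(np.float64(-85.0), np.float64(5.4)), (np.float64(-65.25), np.float64(7.4)), (np.float64(-50.25), np.float64(-6.9)), (np.float64(-30.5), np.float64(-4.2)), (np.float64(-27.25), np.float64(7.3))]
x (-20, 15) [(np.float64(-85.0), np.float64(6.0)), (np.float64(-65.0), np.float64(6.9)), (np.float64(-50.25), np.float64(-6.7)), (np.float64(-30.0), np.float64(-5.6)), (np.float64(-27.0), np.float64(9.0)), (np.float64(27.0), np.float64(-8.6)), (np.float64(30.5), np.float64(4.4)), (np.float64(50.25), np.float64(7.4)), (np.float64(65.0), np.float64(-7.2)), (np.float64(85.25), np.float64(-5.4))]
y (35, 50) [(np.float64(-86.75), np.float64(7.4)), (np.float64(-65.0), np.float64(7.6)), (np.float64(-50.25), np.float64(-7.6)), (np.float64(-
[... 927 characters left out ...]
 np.float64(-6.0))]
x (-80, -65) [(np.float64(-85.0), np.float64(5.8)), (np.float64(-65.25), np.float64(7.6)), (np.float64(-50.5), np.float64(-7.7)), (np.float64(-30.25), np.float64(-4.1)), (np.float64(-27.25), np.float64(3.4)), (np.float64(83.5), np.float64(-7.0))]
y (0, 20) [(np.float64(-86.75), np.float64(9.0)), (np.float64(-84.0), np.float64(-1.7)), (np.float64(-64.5), np.float64(7.4)), (np.float64(-49.75), np.float64(-7.4)), (np.float64(-29.25), np.float64(3.7)), (np.float64(19.5), np.float64(-6.5)), (np.float64(27.5), np.float64(-2.0)), (np.float64(30.75), np.float64(4.4)), (np.float64(51.0), np.float64(6.4)), (np.float64(66.0), np.float64(-6.2)), (np.float64(85.75), np.float64(-4.6))]
```

Every carton is within about 2.5 mm of its ideal place and the arm is clear, so I'm handing in.

```bash
python3 -c "
from plant import bot
print(bot.close_job())"
```

```text
the job is handed in; nothing more can be done
None
```

The pinwheel is built and handed in at about 40 s: the three rack cartons lie flat on the slab, each within about 2.5 mm of its place, with gaps of roughly 3 to 8.5 mm (nominal 5 mm).

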